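Load the bench battery charger

ROBOT

A 7-joint arm with a two-finger parallel gripper is mounted at the origin on the work surface. World frame = base frame: x ahead of the robot, y to its left, z up, the work surface at z = 0. Lengths are in m, angles in rad, forces in N, time in s.
With the tool pointing down it reaches from about 0.425 to 0.925 m from the base axis. Payload 6.8 kg.
Tool frame: the origin (TCP) lies on the centre line of the jaws, within the pads' length; the fingertips stand 19 mm ahead of it and the grasp point (between the pads) is the TCP (manip.tip_extent is the distance from the TCP to the fingertips, in m); z points along the fingers, y is the line along which they close (so a half turn about z gives the same grasp; the last joint's range is limited). The gripper opens to 88 mm and grips with 3 to 60 N. Pads are 20 mm wide; open, the fingers measure 115 mm over their backs; the gripper's body (75 mm by 178 mm) begins 61 mm behind the grasp point.
Start: joints at [1.151, 0.477, 0.022, 1.555, -0.011, 1.109, -0.083], TCP at [0.207, -0.642, 0.242] pointing down, gripper open.
Joint ranges: [-2.96, 2.96], [-0.34, 2.1], [-1.41, 1.46], [0.24, 2.44], [-1.37, 4.51], [0.17, 1.92], [-2.96, 2.96]. Speed limits (rad/s): [2.39, 2.39, 3.14, 3.14, 3.14, 3.14, 3.14].

INTERFACE

Orientations are given as a unit quaternion [x, y, z, w].
In Python, from workcell import manip gives the robot as it stands. The module is installed in compiled form; this text tells all that it offers.
- The arm moves only by the tool carry_out, never from a script. Its argument "targets" is a list that holds one entry, the list of rows, each a list of 7 numbers: the turn, a rotation vector about the tool's x, y, z in units of 360 degrees (1.0 is 360 degrees), then the shift along the tool's x, y, z in units of 0.15 m (1.0 is 0.15 m), then the opening, from 0 (shut) to 1 (fully open). In form: [[[rx, ry, rz, tx, ty, tz, grip], ...]]. A call has 1 to 12 rows; each row is the pose to reach, as a shift and turn from the pose commanded when the call began, along the tool's axes at that moment, turning the shorter way round; what a row does not reach only later rows make up. A row lasts 1/10 s, in which the tool goes at most 50 mm and 8.59 degrees, less where a joint would pass 70% of its speed; a pose out of reach is approached as far as the arm can. A call with a number of a shift or a turn outside -1 to 1 is refused whole. A call with a gripper value outside its range is refused whole. The fingers move at their own pace and stop on an object; "squeeze" is the grip in N (left out, the last holds). Time passes only in rows, so rows that repeat a pose let the fingers close. It gives the time, the measured TCP pose, the force, the opening and the grip force at its end, in the units of the state.
- manip.get_state(): the state, without advancing time (a new reading comes with each control period).
- manip.capture(name): name is "side" or "top" or "wrist"; returns a dict with "img" (400x640x3 uint8, red, green, blue), "mtx" (3x3 intrinsics, pixels), "pose" (4x4, takes a point from camera to world coordinates). Camera axes: x right, y down, z forward; pixel columns grow to the right and rows downward; lengths in m; the calibration is good to about 2 mm. A picture is of the moment at which its call begins. There is no depth.
- manip.job_done(): hands the job in; it is judged then, once.
The state is a dict: "time": time; "joints": joint angles; "joint_velocities": joint speeds; "tau": joint torques, N m; "position": TCP position; "tool_rot": TCP orientation; "force": force on the tool from outside, world axes, zero at the start; "wrist_torque": the same for the moment, N m; "width": opening from 0.0 (shut) to 1.0 (fully open); "grip_force": force on a finger pad.
Only numpy, scipy, OpenCV 4.12 (cv2) and the standard library are available. Lean on these libraries where they do the work, as an engineer would, in place of code of your own. Each camera call takes 0.05 s, during which the arm holds its last target. There are 200 camera calls.

TASK

Lift the loose dust cover off the battery charger and set it down flat, right way up, on the rubber mat. Then load the two big battery sticks into the charger one by one, one in each well, round end down and square head up, and press each fully home until its head sits on the charger's top. Leave the slim battery stick and the other things on the bench where they are.

Things in the scene. Friction and masses are not known exactly. Their poses are not given: they have to be found in the camera images.
- charger: black charger block fixed to the bench, 170 mm (x) x 80 mm (y) x 85 mm high, two round wells side by side along its x axis. Origin at the centre of its underside, z up, level
- well0 (a point): centre of the mouth of the first well, on the charger's top face (85 mm above the bench), 40 mm from the charger's centre towards its -x. The well is 43 mm in diameter with a 2 mm chamfer and goes straight down. Fully home, a stick's shoulder stops on the charger's top: its origin is then level with this point
- well1 (a point): the same for the second well, 40 mm from the charger's centre towards its +x (80 mm from the first)
- contact0 (a joint): copper contact disc at the bottom of the first well on a stiff slide, travel in m, 0 to 0.013 downwards; at 0 its top is 50 mm below the mouth. It starts at 0 to 0.003, so a stick let go in the well stands about 9 to 12 mm proud (a little less if dropped). It yields to a push of about 16 N, stays where it is pushed, and is at about 0.012 with the stick home
- contact1 (a joint): the same for the second well
- cover: loose grey dust cover on the charger, 184 x 94 mm, 0.22 kg: a 5 mm plate, an 8 mm deep skirt all round, 2 to 5 mm free of the charger's sides, and on top a black grip bar 80 mm long (x), 18 mm wide (y). Origin at the centre of the plate's underside, which rests on the charger's top; z up. The skirt reaches 8 mm below the origin, the bar from 5 to 43 mm above it
- mat: clear black rubber mat fixed to the bench, 230 mm (x) x 140 mm (y) x 3 mm thick. Origin at the centre of its underside
- stick_a: one of two equal battery sticks, 104 mm long, 0.11 to 0.21 kg, lying down: square grey head 40 x 40 x 42 mm, round black stick 40 mm diameter, 62 mm long, its last 4 mm (copper foot) 34 mm. Origin on the axis at the shoulder between head and stick, 20 mm above the bench; +x through the head (foot at x -62 mm); y, z square to the head's sides. Head within 50 degrees of world +y
- stick_b: one of two equal battery sticks, 104 mm long, 0.11 to 0.21 kg, lying down: square grey head 40 x 40 x 42 mm, round black stick 40 mm diameter, 62 mm long, its last 4 mm (copper foot) 34 mm. Origin on the axis at the shoulder between head and stick, 20 mm above the bench; +x through the head (foot at x -62 mm); y, z square to the head's sides. Head within 50 degrees of world +y
- slim: a slimmer battery stick of the same shape for another tool, 28 mm square head 30 mm long, 28 mm round stick 48 mm long; lying on the bench, origin at its shoulder on the axis, +x through its head; not wanted in this charger; a bystander, to be left where it is
- tin: paint tin, 100 mm diameter, 125 mm tall, standing; origin under its centre; a bystander, to be left where it is
- bottle: drinks bottle, 90 mm diameter, 240 mm tall, standing; origin under its centre; a bystander, to be left where it is
- cup: white cup, 72 mm diameter, 90 mm tall; origin under its centre; a bystander, to be left where it is
- wrench: steel wrench about 160 mm long lying flat along its x axis; a bystander, to be left where it is
- driver: screwdriver about 190 mm long lying along its x axis; a bystander, to be left where it is
There are look-alikes about, which are no part of the job. Leave any green or yellow look-alike of the charger alone.

How it is judged:
On the way, in this order (a step that is already met when the one before it is completed fails the run):
1. the dust cover is off the charger and lies flat on the rubber mat, let go (horizontal distance between cover and mat below 0.05 m and height (world z) of cover below 0.016 m and angle between cover's own z axis and vertical below 0.1 rad and contact force between the fingers and cover below 0.2 N), for 0.2 s.
2. a first big stick stands in a well, round end down ((((horizontal distance between stick_a and well0 below 0.006 m or horizontal distance between stick_a and well1 below 0.006 m) and z of stick_a in the frame of charger between 0.08 and 0.101 m and angle between stick_a's own x axis and vertical below 0.1 rad) or ((horizontal distance between stick_b and well0 below 0.006 m or horizontal distance between stick_b and well1 below 0.006 m) and z of stick_b in the frame of charger between 0.08 and 0.101 m and angle between stick_b's own x axis and vertical below 0.1 rad))), for 0.2 s.
At the end, for the whole second after the job is handed in: Both big sticks stand in the charger's two wells, square head up, within 6 mm of the well's centre and 0.1 rad of upright, shoulder no more than 2.5 mm above the charger's top; the cover lies right way up and flat (within 0.1 rad) on the mat, its centre within 50 mm of the mat's; all at rest (horizontal distance between cover and mat below 0.05 m and height (world z) of cover below 0.016 m and angle between cover's own z axis and vertical below 0.1 rad and (horizontal distance between stick_a and well0 below 0.006 m or horizontal distance between stick_a and well1 below 0.006 m) and z of stick_a in the frame of charger between 0.08 and 0.0875 m and angle between each of stick_a, stick_b's own x axis and vertical below 0.1 rad and (horizontal distance between stick_b and well0 below 0.006 m or horizontal distance between stick_b and well1 below 0.006 m) and z of stick_b in the frame of charger between 0.08 and 0.0875 m and linear speed of each of stick_a, stick_b, cover below 0.02 m/s); the robot touches nothing.
It fails at once if the slim stick or another bystander is moved by more than 30 mm (distance of any of slim, tin, bottle, cup, wrench, driver from where it was at the start of the episode above 0.03 m).
It also fails if it takes over 72 s, if anything falls off the work surface, if the arm or the gripper's body presses on something with over 40 N, if the wrist force passes 120 N, or if a joint passes its speed limit or range.

## Working session

There is one attempt and no reset: what is moved stays moved. The work goes in short steps, Python scripts to look and compute and a tool call to move; the robot and the scene stay as the last step left them, time stands still between calls to the robot, and variables do not carry over. Pictures are saved under pics/ and viewed, at most 10 in all, crops included, and the job is handed in when it is done.

Besides the shell and the picture viewer there is one more tool, called after ">>>" as name(argument=value, ...) on one line, values as JSON. carry_out: Moves the arm, as the interface text tells. Shifts and turns lie within -1 to 1; 1 stands for 0.15 m of shift or 360 degrees of turn. Its arguments: {"type":"object","properties":{"targets":{"type":"array"},"squeeze":{"type":"number"}},"required":["targets"]}

```bash
mkdir -p pics; cat > h.py <<'E'
import numpy as np, cv2
from workcell import manip
from scipy.spatial.transform import Rotation as R
def snap(cam,name):
    c=manip.capture(cam); cv2.imwrite(f'pics/{name}.png',c['img'][:,:,::-1]); np.savez(f'pics/{name}.npz',mtx=c['mtx'],pose=c['pose']); return c
def px2w(name,uv,z):
    c=np.load(f'pics/{name}.npz'); d=c['pose'][:3,:3]@np.linalg.inv(c['mtx'])@np.array([uv[0],uv[1],1.]); o=c['pose'][:3,3]
    return o+d*(z-o[2])/d[2]
def w2px(name,p):
    c=np.load(f'pics/{name}.npz'); q=c['mtx']@(c['pose'][:3,:3].T@(np.array(p)-c['pose'][:3,3])); return q[:2]/q[2]
def crop(name,x0,y0,x1,y1,k,out):
    cv2.imwrite(f'pics/{out}.png',cv2.resize(cv2.imread(f'pics/{name}.png')[y0:y1,x0:x1],None,fx=k,fy=k,interpolation=cv2.INTER_CUBIC))
E
python3 - <<'E'
from h import *
np.set_printoptions(precision=4,suppress=True)
for c in('top','side'):
    r=snap(c,c+'0'); print(r['mtx'],r['pose'])
s=manip.get_state(); print(s['position'],R.from_quat(s['tool_rot']).as_matrix(),s['time'],s['width'],s['force'])
E
```

```text
[[450.9366   0.     318.3966]
 [  0.     450.9366 203.1158]
 [  0.       0.       1.    ]] [[-0.0085 -0.9977  0.0672  0.4262]
 [-0.9998  0.0095  0.0155  0.0235]
 [-0.0161 -0.0671 -0.9976  1.3665]
 [ 0.      0.      0.      1.    ]]
[[406.7938   0.     324.5722]
 [  0.     406.7938 194.7321]
 [  0.       0.       1.    ]] [[ 0.9946 -0.0874  0.0555  0.4468]
 [-0.1025 -0.7542  0.6486 -0.6591]
 [-0.0148 -0.6508 -0.7591  0.8856]
 [ 0.      0.      0.      1.    ]]
[ 0.2069 -0.642   0.2408] [[ 0.9518  0.3068 -0.0005]
 [ 0.3068 -0.9518  0.0014]
 [-0.0001 -0.0015 -1.    ]] 0.1 0.9991914105015823 [-0.0981  0.1318  0.4089]
```

View pics/top0.png

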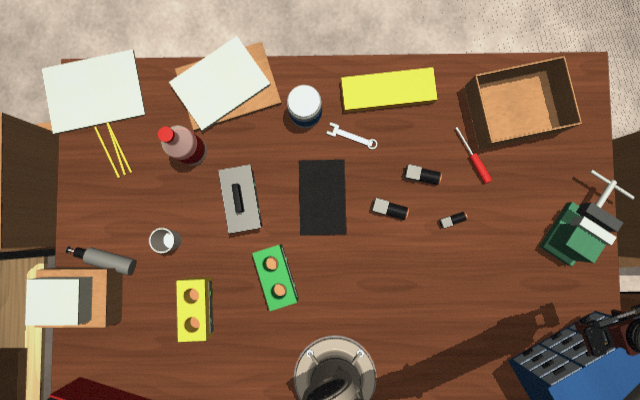

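View pics/side0.png

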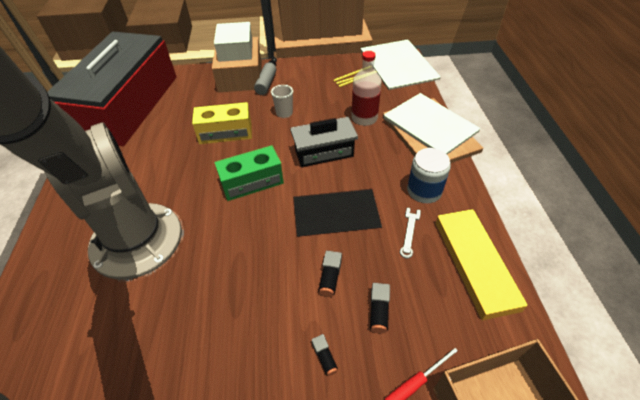

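Charger candidates: the covered black block at top (239,200), with green (275,277) and yellow (193,310) look-alikes, which are rejected. The mat is at (323,197). Stick candidates are (423,175), (390,209) and the small one at (453,220), which is the slim, so not wanted. I'll check with enlarged crops.

```bash
python3 - <<'E'
from h import *
crop('top0',366,158,476,234,7,'cA'); crop('top0',212,155,352,245,5.7,'cB')
E
```

```text
(no output)
```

View pics/cA.png

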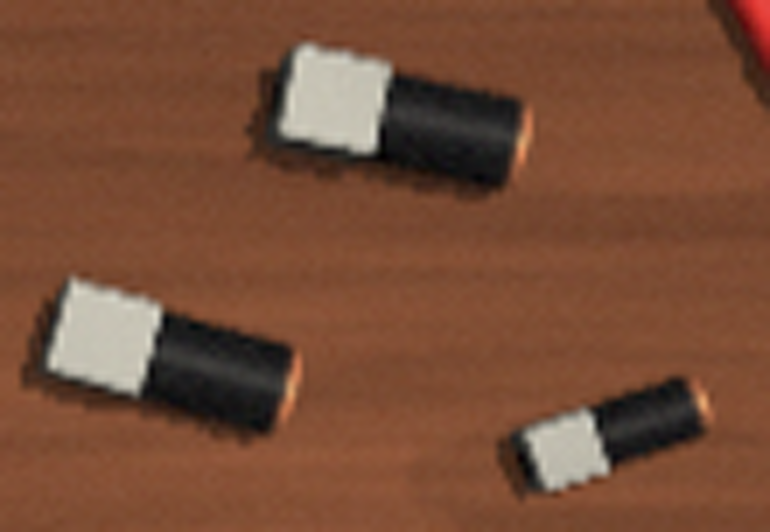

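View pics/cB.png

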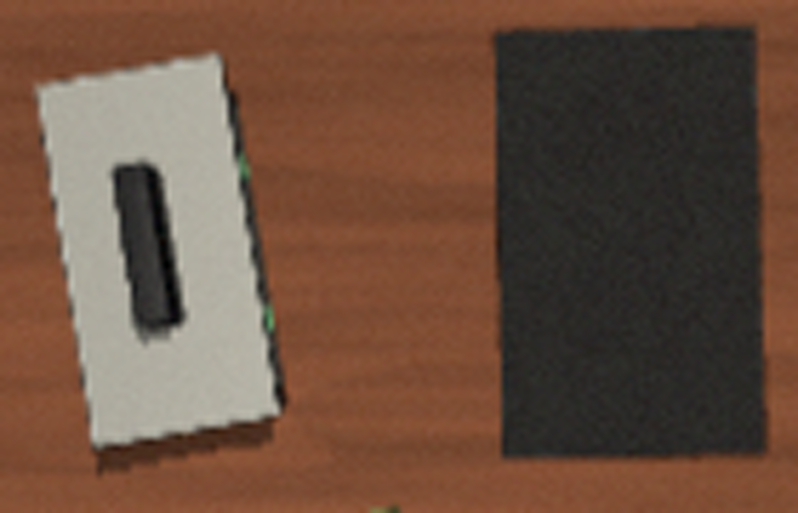

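Crop A shows two big sticks with 40 mm square heads at the left end (upper corners (302,43),(392,65),(378,154),(278,136); lower corners (72,278),(162,304),(140,396),(46,368)), with the slim at lower right. Crop B shows the grey cover with corners (38,88),(219,55),(281,412),(95,446) and the mat with corners (496,32),(755,27),(767,455),(502,455).

```bash
python3 - <<'E'
from h import *
np.set_printoptions(precision=4,suppress=True)
def go(nm,pts,x0,y0,k,z):
    w=np.array([px2w('top0',(x0+(u+.5)/k-.5,y0+(v+.5)/k-.5),z) for u,v in pts])[:,:2]
    c=w.mean(0); e=[np.linalg.norm(w[i]-w[(i+1)%4]) for i in range(4)]
    hd=(w[0]+w[3]-w[1]-w[2])/2; up=(w[0]+w[1]-w[2]-w[3])/2
    print(nm,c,np.array(e),'left-dir',np.degrees(np.arctan2(hd[1],hd[0])),'up-dir',np.degrees(np.arctan2(up[1],up[0])))
go('A',[(302,43),(392,65),(378,154),(278,136)],366,158,7,.04)
go('B',[(72,278),(162,304),(140,396),(46,368)],366,158,7,.04)
go('cov',[(38,88),(219,55),(281,412),(95,446)],212,155,5.7,.09)
go('mat',[(496,32),(755,27),(767,455),(502,455)],212,155,5.7,.003)
go('bar',[(113,165),(155,163),(184,322),(139,330)],212,155,5.7,.128)
# shaft axis check: foot centers z=.02
for n,p in(('A',(520,146)),('B',(285,390))): print(n,'foot',px2w('top0',(366+p[0]/7,158+p[1]/7),.02))
for n,p in(('slim',(565,450)),): print(n,px2w('top0',(366+p[0]/7,158+p[1]/7),.02))
E
```

```text
A [ 0.6057 -0.2383] [0.0389 0.0383 0.0426 0.0409] left-dir 77.34844091891058 up-dir -12.944271856011966
B [ 0.5065 -0.1387] [0.0392 0.0399 0.041  0.0395] left-dir 73.00333486586285 up-dir -15.703503229653617
cov [0.5281 0.2684] [0.0924 0.1819 0.0941 0.182 ] left-dir 99.81277085084797 up-dir 9.618051669043043
mat [0.537  0.0333] [0.1386 0.2284 0.1402 0.226 ] left-dir 89.99454727448719 up-dir 0.6889853757143479
bar [0.5273 0.2661] [0.0205 0.0788 0.0221 0.0814] left-dir 95.99248284443625 up-dir 9.817303234521598
A foot [ 0.5862 -0.3208  0.02  ]
B foot [ 0.4828 -0.2185  0.02  ]
slim [ 0.4563 -0.3364  0.02  ]
```

```bash
cat >> h.py <<'E'
def rot(az,tilt=0,roll=0):
    """tool z: horizontal part sin(tilt) towards azimuth az (deg), rest down; tool y horizontal, = az-90."""
    a,t=np.radians(az),np.radians(tilt); h=np.array([np.cos(a),np.sin(a),0]); u=np.array([0,0,1.])
    z=np.sin(t)*h-np.cos(t)*u; x=np.cos(t)*h+np.sin(t)*u; return np.column_stack([x,np.cross(z,x),z])
def plan(wps,start=None):
    """wps: (pos,Rmat). prints each call's row numbers, splitting over-long shifts"""
    s=manip.get_state(); p,M=(np.array(s['position']),R.from_quat(s['tool_rot']).as_matrix()) if start is None else start
    for q,N in wps:
        q=np.array(q,float); n=int(np.ceil(np.abs(M.T@(q-p)).max()/.15-1e-3)); n=max(n,1)
        while True:
            d=(q-p)/n; rv=R.from_matrix(M.T@N).as_rotvec()/(2*np.pi)
            # rotation taken in the first piece
            sh=M.T@d/.15; p=p+d; row=np.round(np.r_[rv,sh],3); print(row.tolist(),'->',np.round(p,3)); M=N; n-=1
            if n==0: break
            n=max(n,int(np.ceil(np.abs(M.T@(q-p)).max()/.15-1e-3)))
def st():
    s=manip.get_state(); np.set_printoptions(precision=4,suppress=True)
    M=R.from_quat(s['tool_rot']).as_matrix(); print('t',round(s['time'],2),'p',np.array(s['position']),'z',M[:,2],'x',M[:,0],'w',round(s['width'],3),'g',round(s['grip_force'],1),'F',np.array(s['force']),'j',np.array(s['joints']))
E
python3 - <<'E'
from h import *
N=rot(9.7)
plan([((.44,-.46,.25),N),((.55,-.1,.25),N),((.528,.267,.2),N),((.528,.267,.113),N)]); st()
E
```

```text
[-0.0, 0.0, 0.023, 0.926, -0.339, -0.03] -> [ 0.323 -0.551  0.245]
[0.0, 0.0, 0.0, 0.868, -0.467, -0.031] -> [ 0.44 -0.46  0.25]
[0.0, 0.0, 0.0, 0.376, -0.747, 0.0] -> [ 0.477 -0.34   0.25 ]
[0.0, 0.0, 0.0, 0.376, -0.747, 0.0] -> [ 0.513 -0.22   0.25 ]
[0.0, 0.0, 0.0, 0.376, -0.747, 0.0] -> [ 0.55 -0.1   0.25]
[0.0, 0.0, 0.0, 0.089, -0.812, 0.111] -> [0.543 0.022 0.233]
[0.0, 0.0, 0.0, 0.089, -0.812, 0.111] -> [0.535 0.145 0.217]
[0.0, 0.0, 0.0, 0.089, -0.812, 0.111] -> [0.528 0.267 0.2  ]
[0.0, 0.0, 0.0, 0.0, 0.0, 0.58] -> [0.528 0.267 0.113]
t 0.1 p [ 0.2069 -0.642   0.2408] z [-0.0005  0.0014 -1.    ] x [ 0.9518  0.3068 -0.0001] w 0.999 g 0.0 F [-0.0981  0.1318  0.4089] j [ 1.1509  0.4777  0.0223  1.5563 -0.0115  1.1093 -0.0831]
```

>>> carry_out(targets=[[[0,0,0.023,0.926,-0.339,-0.03,1],[0,0,0.023,0.926,-0.339,-0.03,1],[0,0,0.023,0.926,-0.339,-0.03,1],[0,0,0.023,0.926,-0.339,-0.03,1],[0,0,0.023,0.926,-0.339,-0.03,1]]])

```text
time: 0.6
position: [0.3249, -0.5504, 0.2459]
tool_rot: [0.996, 0.085, -0.0, -0.0]
force: [-0.9, 0.7, 0.4]
width: 0.999
grip_force: 0.0
```

>>> carry_out(targets=[[[0,0,0,0.868,-0.467,-0.03,1],[0,0,0,0.868,-0.467,-0.03,1],[0,0,0,0.868,-0.467,-0.03,1],[0,0,0,0.868,-0.467,-0.03,1],[0,0,0,0.868,-0.467,-0.03,1]]])

```text
time: 1.1
position: [0.4398, -0.4613, 0.2503]
tool_rot: [0.996, 0.084, -0.001, 0.0]
force: [-1.3, -0.9, 0.4]
width: 1.001
grip_force: 0.0
```

>>> carry_out(targets=[[[0,0,0,0.5,-1,0,1],[0,0,0,0.5,-1,0,1],[0,0,0,0.5,-1,0,1],[0,0,0,0.5,-1,0,1],[0,0,0,0.5,-1,0,1]]])

```text
time: 1.6
position: [0.489, -0.2997, 0.2507]
tool_rot: [0.996, 0.084, -0.0, -0.0]
force: [-0.3, -1.1, -0.3]
width: 0.999
grip_force: 0.0
```

>>> carry_out(targets=[[[0,0,0,0.5,-1,0,1],[0,0,0,0.5,-1,0,1],[0,0,0,0.5,-1,0,1],[0,0,0,0.5,-1,0,1],[0,0,0,0.5,-1,0,1]]])

```text
time: 2.1
position: [0.5386, -0.1404, 0.2506]
tool_rot: [0.996, 0.084, 0.0, 0.0]
force: [-0.5, -0.4, 1.4]
width: 1.0
grip_force: 0.0
```

```bash
python3 - <<'E'
from h import *
N=rot(9.7); st()
plan([((.528,.267,.2),N),((.528,.267,.113),N)])
E
```

```text
t 2.1 p [ 0.5386 -0.1404  0.2506] z [ 0.     -0.0002 -1.    ] x [0.986  0.1669 0.    ] w 1.0 g 0.0 F [-0.4557 -0.3768  1.3883] j [ 0.2908  0.2828 -0.1795  1.8223  0.058   1.0415 -1.3141]
[0.0, -0.0, -0.0, 0.128, -0.897, 0.112] -> [ 0.535 -0.005  0.234]
[0.0, 0.0, 0.0, 0.129, -0.896, 0.112] -> [0.532 0.131 0.217]
[0.0, 0.0, 0.0, 0.129, -0.896, 0.112] -> [0.528 0.267 0.2  ]
[0.0, 0.0, 0.0, 0.0, 0.0, 0.58] -> [0.528 0.267 0.113]
```

>>> carry_out(targets=[[[0,0,0,0.13,-0.9,0.11,1],[0,0,0,0.13,-0.9,0.11,1],[0,0,0,0.13,-0.9,0.11,1],[0,0,0,0.13,-0.9,0.11,1]]])

```text
time: 2.5
position: [0.5348, -0.0022, 0.2336]
tool_rot: [0.996, 0.085, -0.0, -0.0]
force: [-0.1, -0.1, -0.1]
width: 1.004
grip_force: 0.0
```

>>> carry_out(targets=[[[0,0,0,0.13,-0.9,0.11,1],[0,0,0,0.13,-0.9,0.11,1],[0,0,0,0.13,-0.9,0.11,1],[0,0,0,0.13,-0.9,0.11,1]]])

```text
time: 2.9
position: [0.5323, 0.1341, 0.2171]
tool_rot: [0.996, 0.085, -0.0, -0.0]
force: [-0.2, 0.2, 0.5]
width: 1.001
grip_force: 0.0
```

>>> carry_out(targets=[[[0,0,0,0.13,-0.9,0.11,1],[0,0,0,0.13,-0.9,0.11,1],[0,0,0,0.13,-0.9,0.11,1],[0,0,0,0.13,-0.9,0.11,1],[0,0,0,0.13,-0.9,0.11,1]]])

```text
time: 3.4
position: [0.5306, 0.2653, 0.2006]
tool_rot: [0.997, 0.082, -0.0, 0.001]
force: [-0.8, -1.2, 0.1]
width: 0.997
grip_force: 0.0
```

```bash
python3 - <<'E'
from h import *
N=rot(9.7); st()
plan([((.528,.267,.113),N)]); snap('wrist','w1')
E
```

```text
t 3.4 p [0.5306 0.2653 0.2006] z [ 0.0001 -0.0025 -1.    ] x [ 0.9867  0.1627 -0.0003] w 0.997 g 0.0 F [-0.8378 -1.1878  0.0642] j [-0.3019  0.4093 -0.3456  1.7788  0.1652  0.9831 -2.1207]
[0.0, 0.0, -0.001, -0.015, -0.015, 0.584] -> [0.528 0.267 0.113]
```

View pics/w1.png

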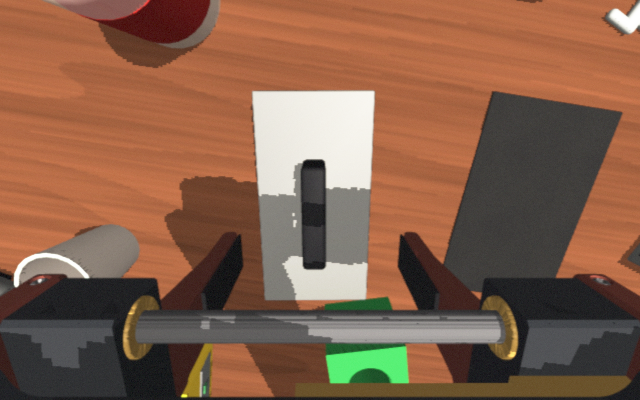

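The wrist view shows the bar (302–326, 160–268) square between the fingers, with nothing in the way. Next is the descent and grasp.

>>> carry_out(targets=[[[0,0,0,-0.01,-0.01,0.3,1],[0,0,0,-0.01,-0.01,0.58,1],[0,0,0,-0.01,-0.01,0.58,1],[0,0,0,-0.01,-0.01,0.58,1],[0,0,0,-0.01,-0.01,0.58,0],[0,0,0,-0.01,-0.01,0.58,0],[0,0,0,-0.01,-0.01,0.58,0],[0,0,0,-0.01,-0.01,0.58,0],[0,0,0,-0.01,-0.01,0.58,0],[0,0,0,-0.01,-0.01,0.58,0],[0,0,0,-0.01,-0.01,0.58,0]]], squeeze=30)

```text
time: 4.55
position: [0.5275, 0.2696, 0.1149]
tool_rot: [0.997, 0.083, 0.0, 0.001]
force: [-0.3, -2.4, 5.6]
width: 0.675
grip_force: 29.5
```

>>> carry_out(targets=[[[0,0,0,0,0,-0.2,0],[0,0,0,0,0,-0.4,0],[0,0,0,0,0,-0.5,0],[0,0,0,0,0,-0.5,0]]])

```text
time: 4.95
position: [0.5278, 0.2713, 0.1911]
tool_rot: [0.996, 0.084, 0.002, -0.001]
force: [1.0, -0.1, -2.5]
width: 0.675
grip_force: 29.0
```

```bash
python3 - <<'E'
from h import *
N=rot(2); st()
plan([((.537,.033,.15),N),((.537,.033,.042),N)]); snap('top','t2'); crop('t2',200,130,360,250,5,'t2c')
E
```

```text
t 4.95 p [0.5278 0.2713 0.1911] z [ 0.0035  0.0021 -1.    ] x [0.986  0.1667 0.0038] w 0.675 g 29.0 F [ 1.0128 -0.0628 -2.5355] j [-0.3085  0.4182 -0.3504  1.7905  0.1716  0.9585 -2.1328]
[-0.0, -0.001, 0.021, -0.103, 0.789, 0.135] -> [0.532 0.152 0.171]
[0.0, 0.0, 0.0, 0.003, 0.795, 0.137] -> [0.537 0.033 0.15 ]
[0.0, 0.0, 0.0, 0.0, 0.0, 0.72] -> [0.537 0.033 0.042]
```

View pics/t2c.png

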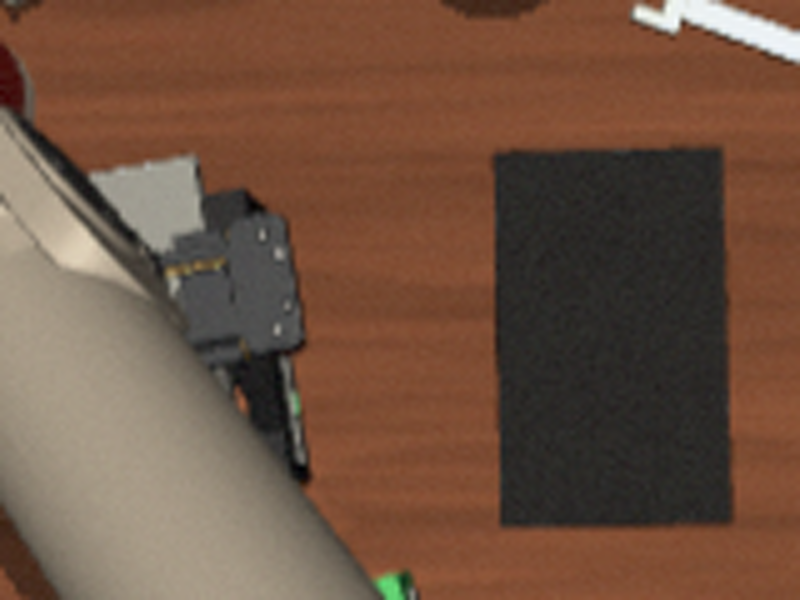

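The cover hangs level in the gripper (Fz is about -2.5 N), and the charger at (270,420) is uncovered. Next I carry it to the mat.

>>> carry_out(targets=[[[0,0,0.02,-0.1,0.3,0.04,0],[0,0,0.02,-0.1,0.55,0.1,0],[0,0,0.02,-0.1,0.79,0.13,0],[0,0,0.02,-0.1,0.79,0.13,0],[0,0,0.02,-0.1,0.79,0.13,0]]])

```text
time: 5.5
position: [0.5313, 0.1502, 0.1683]
tool_rot: [1.0, 0.02, -0.001, 0.0]
force: [0.1, 1.0, -0.4]
width: 0.018
grip_force: 0.0
```

>>> carry_out(targets=[[[0,0,0,0,0.3,0.04,0],[0,0,0,0,0.55,0.1,0],[0,0,0,0,0.8,0.14,0],[0,0,0,0,0.8,0.14,0],[0,0,0,0,0.8,0.3,0],[0,0,0,0,0.8,0.5,0],[0,0,0,0,0.8,0.7,0],[0,0,0,0,0.8,0.7,0],[0,0,0,0,0.8,0.7,0]]])

```text
time: 6.4
position: [0.5367, 0.033, 0.0647]
tool_rot: [1.0, 0.022, -0.001, -0.0]
force: [0.4, -0.9, 0.2]
width: 0.004
grip_force: 0.0
```

```bash
python3 - <<'E'
from h import *
st(); plan([((.537,.033,.042),rot(2))])
E
```

```text
t 6.4 p [0.5367 0.033  0.0647] z [-0.001   0.0008 -1.    ] x [ 0.999  0.044 -0.001] w 0.004 g 0.0 F [ 0.4144 -0.9303  0.2259] j [ 0.0084  0.5051 -0.2325  2.007   0.1836  0.65   -1.8696]
[-0.0, 0.0, 0.001, 0.002, 0.001, 0.151] -> [0.537 0.033 0.042]
```

>>> carry_out(targets=[[[0,0,0,0,0,-0.5,1],[0,0,0,0,0,-1,1],[0,0,0,0,0,-1,1],[0,0,0,0,0,-1,1]]])

```text
time: 6.8
position: [0.5416, 0.033, 0.2239]
tool_rot: [1.0, 0.021, 0.008, -0.001]
force: [1.0, 0.2, -0.5]
width: 0.331
grip_force: 0.0
```

```bash
python3 - <<'E'
from h import *
st(); snap('side','s3'); snap('top','t3'); a=cv2.imread('pics/s3.png')[70:270,200:466]; b=cv2.imread('pics/t3.png')[120:270,180:380]
cv2.imwrite('pics/m3.png',np.hstack([cv2.resize(a,(400,300)),cv2.resize(b,(400,300))]))
E
```

```text
t 6.8 p [0.5416 0.033  0.2239] z [ 0.0157  0.002  -0.9999] x [0.999  0.0425 0.0158] w 0.331 g 0.0 F [ 0.9688  0.1858 -0.546 ] j [ 0.0547  0.2871 -0.2769  1.8884  0.096   0.9629 -1.7934]
```

View pics/m3.png

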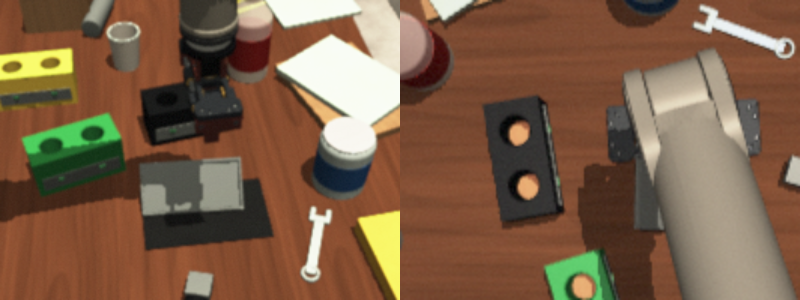

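The gripper lost the cover on the way, and it now lies near the mat, perhaps tipped. I'll move the arm clear and take a proper look.

>>> carry_out(targets=[[[0,0,0,0.1,0.4,0,1],[0,0,0,0.1,1,0,1],[0,0,0,0.1,1,0,1],[0,0,0,0.1,1,0,1],[0,0,0,0.1,1,0,1]]])

```text
time: 7.4
position: [0.5571, -0.1192, 0.2135]
tool_rot: [1.0, 0.019, -0.001, -0.0]
force: [-0.3, 1.6, 0.1]
width: 0.875
grip_force: 0.0
```

>>> carry_out(targets=[[[0,0,0,0,0.4,0,1],[0,0,0,0,1,0,1],[0,0,0,0,1,0,1],[0,0,0,0,1,0,1],[0,0,0,0,1,0,1]]])

```text
time: 7.9
position: [0.5643, -0.2667, 0.2138]
tool_rot: [1.0, 0.021, -0.001, -0.001]
force: [0.3, 0.8, -0.4]
width: 1.004
grip_force: 0.0
```

```bash
python3 - <<'E'
from h import *
st(); snap('side','s4'); snap('top','t4'); a=cv2.imread('pics/s4.png')[110:260,280:400]; b=cv2.imread('pics/t4.png')[140:260,210:360]
print(a.shape,b.shape)
cv2.imwrite('pics/m4.png',np.hstack([cv2.resize(a,(400,500),interpolation=2),cv2.resize(b[:, :],(400,320),interpolation=2) if 0 else cv2.copyMakeBorder(cv2.resize(b,(400,320),interpolation=2),0,180,0,0,0)]))
E
```

```text
t 7.9 p [ 0.5643 -0.2667  0.2138] z [-0.0012  0.0015 -1.    ] x [ 0.9991  0.0417 -0.0011] w 1.004 g 0.0 F [ 0.3008  0.775  -0.4298] j [ 0.4509  0.4263 -0.1445  1.7023  0.0687  1.0196 -1.246 ]
(150, 120, 3) (120, 150, 3)
```

View pics/m4.png

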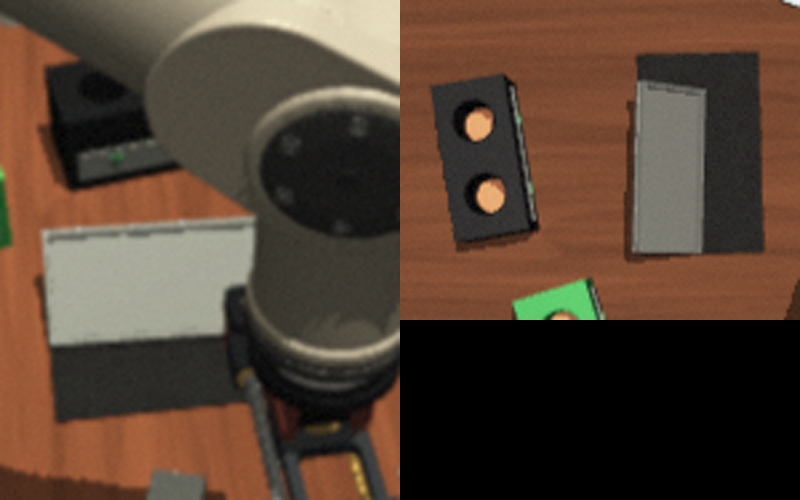

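```bash
cat >> h.py <<'E'
def tri(obs):
    A=np.zeros((3,3));b=np.zeros(3);L=[]
    for n,uv in obs:
        c=np.load(f'pics/{n}.npz'); d=c['pose'][:3,:3]@np.linalg.inv(c['mtx'])@np.array([uv[0],uv[1],1.]); d/=np.linalg.norm(d); o=c['pose'][:3,3]
        P=np.eye(3)-np.outer(d,d); A+=P;b+=P@o; L.append((P,o))
    x=np.linalg.solve(A,b); return x,[round(np.linalg.norm(P@(x-o))*1e3,1) for P,o in L]
E
python3 - <<'E'
from h import *
np.set_printoptions(precision=4,suppress=True); print(manip.tip_extent)
for n,s,t in(('hi-x',(292.6,179),(297,234.5)),('hi+x',(356.5,175.1),(299.3,170)),('lo-x',(295.6,213.5),(323.3,235.3))): print(n,*tri([('s4',s),('t4',t)]))
print('lo+x on mat',px2w('t4',(324.8,173.8),.003))
print([px2w('t4',(210+(u-400)/2.667,140+v/2.667),.085) for u,v in((432,86),(509,76),(537,228),(457,242))])
E
```

```text
0.019
hi-x [0.4246 0.1059 0.0682] [np.float64(0.7), np.float64(0.7)]
hi+x [0.6056 0.0983 0.0705] [np.float64(4.6), np.float64(4.6)]
lo-x [0.423  0.0307 0.0103] [np.float64(2.3), np.float64(2.3)]
lo+x on mat [0.6074 0.0244 0.003 ]
[array([0.6041, 0.3195, 0.085 ]), array([0.6141, 0.2364, 0.085 ]), array([0.4504, 0.2062, 0.085 ]), array([0.4362, 0.2917, 0.085 ])]
```

The cover is lying on its bar with its underside facing -y and up (high edge at y≈0.102, z≈0.07; low edge at y≈0.027). I'll pinch the high edge from above, let it swing upright, then lower it right way up onto the mat.

```bash
python3 - <<'E'
from h import *
N=rot(-2); plan([((.515,.102,.2),N),((.515,.102,.069),N)])
E
```

```text
[-0.0, 0.0, 0.013, -0.074, -0.819, 0.033] -> [ 0.548 -0.142  0.209]
[0.0, 0.0, 0.0, -0.139, -0.81, 0.032] -> [ 0.532 -0.02   0.205]
[0.0, 0.0, 0.0, -0.139, -0.81, 0.032] -> [0.515 0.102 0.2  ]
[0.0, 0.0, 0.0, 0.0, 0.0, 0.873] -> [0.515 0.102 0.069]
```

>>> carry_out(targets=[[[0,0,0.013,-0.074,-0.82,0.033,1],[0,0,0.013,-0.074,-0.82,0.033,1],[0,0,0.013,-0.074,-0.82,0.033,1],[0,0,0.013,-0.074,-0.82,0.033,1]]])

```text
time: 8.4
position: [0.548, -0.1376, 0.2098]
tool_rot: [1.0, -0.014, -0.0, -0.001]
force: [0.6, 0.5, 0.2]
width: 1.001
grip_force: 0.0
```

>>> carry_out(targets=[[[0,0,0,-0.14,-0.81,0.033,1],[0,0,0,-0.14,-0.81,0.033,1],[0,0,0,-0.14,-0.81,0.033,1],[0,0,0,-0.14,-0.81,0.033,1]]])

```text
time: 8.8
position: [0.5314, -0.0178, 0.2049]
tool_rot: [1.0, -0.016, -0.0, -0.001]
force: [0.2, -0.5, 0.1]
width: 0.999
grip_force: 0.0
```

>>> carry_out(targets=[[[0,0,0,-0.14,-0.81,0.033,1],[0,0,0,-0.14,-0.81,0.033,1],[0,0,0,-0.14,-0.81,0.033,1],[0,0,0,-0.14,-0.81,0.033,1],[0,0,0,-0.14,-0.81,0.033,1]]])

```text
time: 9.3
position: [0.5161, 0.098, 0.1998]
tool_rot: [1.0, -0.02, 0.0, 0.0]
force: [-0.8, 0.2, 0.3]
width: 1.001
grip_force: 0.0
```

>>> carry_out(targets=[[[0,0,0,0,0,0.3,1],[0,0,0,0,0,0.6,1],[0,0,0,0,0,0.85,1],[0,0,0,0,0,0.87,1],[0,0,0,0,0,0.87,1],[0,0,0,0,0,0.87,1]]])

```text
time: 9.9
position: [0.5175, 0.0984, 0.0711]
tool_rot: [1.0, -0.021, 0.001, -0.0]
force: [0.5, 0.3, 0.1]
width: 0.998
grip_force: 0.0
```

```bash
python3 - <<'E'
from h import *
st(); snap('wrist','w5'); snap('side','s5')
E
```

```text
t 9.9 p [0.5175 0.0984 0.0711] z [ 0.003   0.0003 -1.    ] x [ 0.9991 -0.0415  0.0029] w 0.998 g 0.0 F [0.4598 0.3044 0.1055] j [-0.1043  0.4811 -0.2512  2.0315  0.1929  0.648  -2.0944]
```

>>> carry_out(targets=[[[0,0,0,0,0,0,0],[0,0,0,0,0,0,0],[0,0,0,0,0,0,0],[0,0,0,0,0,0,0],[0,0,0,0,0,0,0]]], squeeze=25)

```text
time: 10.5
position: [0.5158, 0.099, 0.0693]
tool_rot: [1.0, -0.02, 0.0, 0.0]
force: [1.2, 0.5, -1.0]
width: 0.584
grip_force: 0.0
```

>>> carry_out(targets=[[[0,0,0,0,0,0,0],[0,0,0,0,0,0,0],[0,0,0,0,0,0,0],[0,0,0,0,0,0,0],[0,0,0,0,0,0,0],[0,0,0,0,0,0,0]]])

```text
time: 11.1
position: [0.5162, 0.0966, 0.0705]
tool_rot: [1.0, -0.021, 0.0, 0.002]
force: [-2.7, -6.3, 15.1]
width: 0.283
grip_force: 22.5
```

```bash
python3 - <<'E'
from h import *
st(); snap('wrist','w6'); snap('side','s6');snap('top','t6')
f=lambda n,x,y,w,h: cv2.resize(cv2.imread(f'pics/{n}.png')[y:y+h,x:x+w],(400,300),interpolation=2)
cv2.imwrite('pics/m6.png',np.vstack([np.hstack([f('w5',100,60,440,330),f('s5',260,110,180,135)]),np.hstack([f('w6',100,60,440,330),f('s6',260,110,180,135)])]))
E
```

```text
t 11.1 p [0.5162 0.0966 0.0705] z [ 0.0002 -0.0031 -1.    ] x [ 0.9991 -0.0417  0.0003] w 0.283 g 22.5 F [-2.7141 -6.3019 15.0601] j [-0.1047  0.4815 -0.2493  2.033   0.195   0.6499 -2.0953]
```

View pics/m6.png

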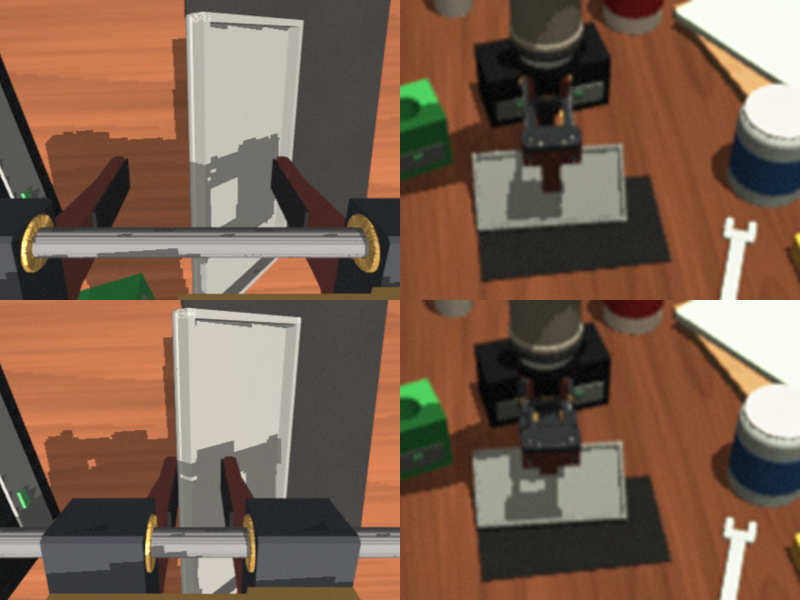

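The fingers now straddle and pinch the high edge (25 mm, 22 N). I'll lift slowly with a firmer grip.

>>> carry_out(targets=[[[0,0,0,0,0,-0.05,0],[0,0,0,0,0,-0.15,0],[0,0,0,0,0,-0.25,0],[0,0,0,0,0,-0.35,0],[0,0,0,0,0,-0.45,0],[0,0,0,0,0,-0.5,0],[0,0,0,0,0,-0.5,0]]], squeeze=40)

```text
time: 11.95
position: [0.5163, 0.0991, 0.1449]
tool_rot: [1.0, -0.02, 0.001, -0.0]
force: [0.4, 0.2, -2.4]
width: 0.131
grip_force: 42.4
```

```bash
python3 - <<'E'
from h import *
st(); snap('wrist','w7'); snap('side','s7');snap('top','t7')
# grey-cover segmentation for a numeric look in the side view
im=cv2.imread('pics/s7.png'); h=cv2.cvtColor(im,cv2.COLOR_BGR2HSV); m=((h[...,1]<45)&(h[...,2]>90)).astype(np.uint8)
m[:, :270]=0; m[:,400:]=0; m[:100]=0; m[260:]=0
n,l,s,c=cv2.connectedComponentsWithStats(m)
print([(s[i].tolist()) for i in range(1,n) if s[i][4]>40])
E
```

```text
t 11.95 p [0.5163 0.0991 0.1449] z [ 0.0014  0.0003 -1.    ] x [ 0.9992 -0.0402  0.0014] w 0.131 g 42.4 F [ 0.4071  0.2108 -2.444 ] j [-0.0769  0.3685 -0.2814  1.987   0.1398  0.8028 -2.0486]
[[384, 105, 16, 22, 187], [342, 156, 19, 4, 49], [291, 159, 18, 35, 459], [329, 162, 32, 30, 817], [312, 172, 12, 12, 107], [324, 251, 17, 9, 126]]
```

```bash
python3 - <<'E'
from h import *
for p in((.424,.095,.14),(.424,.095,.045),(.607,.09,.14),(.607,.09,.045),(.424,.03,.075),(.607,.03,.075)): print(p,w2px('s7',p),w2px('t7',p))
f=lambda n,x,y,w,h,W=400,H=300: cv2.resize(cv2.imread(f'pics/{n}.png')[y:y+h,x:x+w],(W,H),interpolation=2)
cv2.imwrite('pics/m7.png',np.hstack([f('w7',160,60,320,340,300,320),f('s7',270,120,120,96,400,320)]))
E
```

```text
(0.424, 0.095, 0.14) [290.25070716 163.2779137 ] [299.34402719 234.4969642 ]
(0.424, 0.095, 0.045) [292.95763685 187.62966648] [301.23510618 234.42161482]
(0.607, 0.09, 0.14) [360.47084029 158.79430998] [300.78962959 167.59835051]
(0.607, 0.09, 0.045) [358.69151854 183.28275315] [302.56044752 172.28531904]
(0.424, 0.03, 0.075) [293.40661341 198.50365377] [323.40087678 234.25169675]
(0.607, 0.03, 0.075) [362.82286742 192.39276904] [322.81576558 170.65753639]
```

View pics/m7.png

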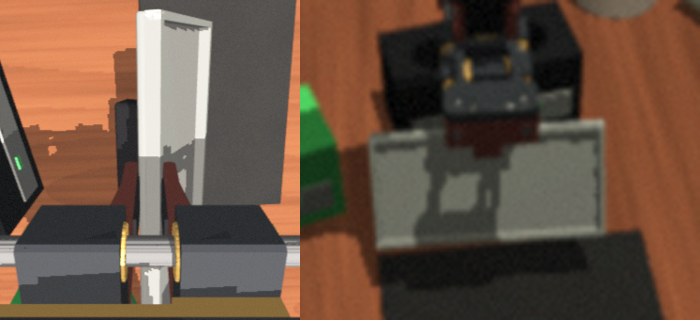

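The cover hangs by its long edge with the bar towards +y and tilted about 28°. I'll swing it right way up by turning the tool about x, half way first, while moving over the mat.

>>> carry_out(targets=[[[0.02,0,0,0.03,0.08,-0.02,0],[0.04,0,0,0.06,0.16,-0.04,0],[0.06,0,0,0.1,0.25,-0.06,0],[0.08,0,0,0.13,0.35,-0.06,0],[0.09,0,0,0.13,0.45,-0.06,0],[0.09,0,0,0.13,0.45,-0.06,0]]])

```text
time: 12.7
position: [0.5323, 0.0248, 0.1506]
tool_rot: [0.96, -0.024, 0.005, -0.279]
force: [-0.9, 0.2, -1.4]
width: 0.134
grip_force: 41.7
```

```bash
python3 - <<'E'
from h import *
st(); snap('side','s8');snap('top','t8')
E
```

```text
t 12.7 p [0.5323 0.0248 0.1506] z [ 0.0234  0.5353 -0.8443] x [ 0.9988 -0.0496 -0.0037] w 0.134 g 41.7 F [-0.9192  0.184  -1.4127] j [ 0.5693  0.4976 -0.5244  1.9579 -0.4464  0.827  -1.2077]
```

>>> carry_out(targets=[[[0.02,0,0,0,0,0,0],[0.04,0,0,0,0,0,0],[0.06,0,0,0,0,0,0],[0.08,0,0,0,0,0,0],[0.085,0,0,0,0,0,0],[0.085,0,0,0,0,0,0]]])

```text
time: 13.4
position: [0.5323, 0.0315, 0.1523]
tool_rot: [0.853, -0.017, 0.009, -0.522]
force: [-0.4, 1.2, -1.8]
width: 0.13
grip_force: 41.4
```

```bash
python3 - <<'E'
from h import *
st(); snap('side','s9');snap('top','t9'); snap('wrist','w9')
im=cv2.imread('pics/t9.png'); h=cv2.cvtColor(im,cv2.COLOR_BGR2HSV)
# coarse ascii of top view around mat: G grey cover, K black, o wood(orange), . other
for r in range(155,250,3):
    s=''
    for c in range(250,370,2):
        H,S,V=h[r,c]; s+='G' if S<60 and V>80 else 'K' if V<65 else 'w' if S>=90 else '.'
    print(r,s)
E
```

```text
t 13.4 p [0.5323 0.0315 0.1523] z [ 0.0338  0.89   -0.4547] x [ 0.9992 -0.039  -0.0021] w 0.13 g 41.4 F [-0.4162  1.2463 -1.7749] j [ 0.8545  0.7976 -0.6897  1.9048 -0.7085  1.0125 -0.8326]
155 wwwwwwwwwwwwwwwwwwwwwwwwwwwwwwwwwwwwwwwwwwwwwwwwwwwwwwwwwwww
158 wwwwwwwwwwwwwwwwwwwwwwwwwwwwwwwwwwwwwwwwwwwwwwwwwwwwwwwwwwww
161 wwwwwwwwwwwwwwwwwwwwwwwwwKKKKKKG.GGGGGKKKKKKKKKwwwwwwwwwwwww
164 wwwwwwwwwwwwwwwwwwwwwwwwwKGGGGGGGGGGGGKKKKKKKKKwwwwwwwwwwwww
167 wwwwwwwwwwwwwwwwwwwwwwwwwKGGGGGGGGGGGGKKKKKKKKKwwwwwwwwwwwww
170 KwwwwwwwwwwwwwwwwwwwwwwwwKGGGGGGGGGGGGKKKKKKKKK.wwwwwwwwwwww
173 KGwwwwwwwwwwwwwwwwwwwwwwKKGGGGGGGGGGGGKKKKKKKKK.wwwwwwwwwwww
176 KGwwwwwwwwwwwwwwwwwwwwwwwKGGGGGGGGGGGGKKKKKKKKKKwwwwwwwwwwww
179 KG.wwwwwwwwwwwwwwwwwwwwwKKKKGGGGGGGGGGKKww.ww.KKKwwwwwwwwwww
182 KK.wwwwwwwwwwwwwwwwwwwwwKKKKKKKGGGGGGGKKww.ww.KKKKKKKwwwwwww
185 KKGwwwwwwwwwwwwwwwwwwwwwKKKKKKKGGGGGGGKKwwwwwKK.KKKwwwwwwwww
188 KKGwwwwwwwwwwwwwwwwwwwwwKKKKKKKGGGGG.KKKwwwwwKKKKKKwwwwwwwww
191 KKG.wwwwwwwwwwwwwwwwwwwwKKKKKKKGwwwwwwwwwwwwwKKKKKKwwwwwwwww
194 KKKKwwwwwwwwwwwwwwwwwwwwKKKKKKKGwwwwwwwwwwwwwKKKKKKwwwwwwwww

[... 469 characters left out ...]
wwwwwwwwwwwwwwwGGGGGGGGGGGGKKKKKKKKKKKKwwwwwwwwwww
221 KKKKKGwwwwwwwwwwwwwwwwwwwGGGGGGGGGGGGKKKKKKKKKKKKwwwwwwwKwww
224 KKKKKKwwwwwwwwwwwwwwwwwwwGGGGGGGGGGGGKKKKKKKKKKKwwwwwwwwwwww
227 KKKKKwwwwwwwwwwwwwwwwwwwwGGGGGGGGGGGGKKKKKKKKKKKwwwwwwwwwwww
230 wwwwwwwwwwwwwwwwwwwwwwwwwKKKKKKKKKKKKKKKKKKKKKKKwwwwwwwwwwww
233 wwwwwwwwwwwwwwwwwwwwwwwwwKKKKKKKKKKKKKKKKKKKKKKKwwwwwwwwwwww
236 wwwwwwwwwwwwwwwwwwwwwwwwwwwwwwwwwwwwwwwwwwwwwwwwwwwwwwwwwwww
239 wwwwwwwwwwwwwwwwwwwwwwwwwwwwwwwwwwwwwwwwwwwwwwwwwwwwwwwwwwww
242 wwwwwwwwwwwwwwwwwwwwwwwwwwwwwwwwwwwwwwwwwwwwwwwwwwwwwwwwwwww
245 wwwwwwwwwwwwwwwKwwwwwwwwwwwwwwwwwwwwwwwwwwwwwwwwwwwwwwwwwwww
248 wwwwwwwwwwwwwwwwGwwwwwwwwwwwwwwwwwwwwwwwwwwwwwwwwwwwwwwwwwww
```

The ASCII view confirms the cover is right way up (bar visible from above), inclined about 47° with its far edge towards +y. I'll lower it until that edge is near the mat.

>>> carry_out(targets=[[[0,0,0,0,0.1,0.06,0],[0,0,0,0,0.2,0.12,0],[0,0,0,0,0.3,0.18,0],[0,0,0,0,0.36,0.22,0],[0,0,0,0,0.4,0.24,0],[0,0,0,0,0.4,0.24,0]]])

```text
time: 14.15
position: [0.5326, 0.0358, 0.0828]
tool_rot: [0.853, -0.017, 0.01, -0.522]
force: [1.1, 0.0, -2.2]
width: 0.133
grip_force: 41.4
```

```bash
cat >> h.py <<'E'
def asc(n,r0,r1,c0,c1,dr=3,dc=2):
    h=cv2.cvtColor(cv2.imread(f'pics/{n}.png'),cv2.COLOR_BGR2HSV)
    for r in range(r0,r1,dr):
        print(r,''.join('G' if S<60 and V>80 else 'K' if V<65 else 'w' if S>=90 else '.' for H,S,V in h[r,c0:c1:dc]))
E
python3 - <<'E'
from h import *
st(); snap('side','s10'); asc('s10',130,245,270,400)
E
```

```text
t 14.15 p [0.5326 0.0358 0.0828] z [ 0.0349  0.8903 -0.4541] x [ 0.9992 -0.0396 -0.0008] w 0.133 g 41.4 F [ 1.144   0.0327 -2.2444] j [ 0.8304  0.9189 -0.662   1.9032 -0.6892  0.9264 -0.7577]
130 wwwwwwwwwwwwKKKKKKKKKKKKKKKKKKKKKKKKKKKKKwwwwwwwwwwwwwwwwwwwwwKww
133 wwwwwwwwwwwwKKKKKKKKKKKKKKKKKKKKKKKKKKKKKKwwwwwwwwwwwwwwwwwwwwwKw
136 wwwwwwwwwwwwKKKKKKKKKKKKKKKKKKKKKKKKKKKKKKKwwwwwwwwwwwwwwwwwwwwwK
139 wwwwwwwwwwwwwKKKKKKKKKKKKKKKKKKKKKKKKKKKKKKwwwwwwwwwwwwwwwwwwwwww
142 wwwwwwwwwwwwwKKKKKKKKKKKKKKKKKKKKKKKKKKKKKKwwwwwwwwwwwwwwwwwwwwww
145 wwwwwwwwwwwwwKKKKKKKKKKKKKKKKKKKKKKKKKKKKKwwwwwwwwwwwwwwwwwwwwwww
148 wwwwwwwwwwwwKKKKKKKKKKKKKKKKKKKKKKKK.GG..Kwwwwwwwwwwwwwwwwwwwwwww
151 wwwwwwwwwwwwwKKKKKKKKKKKKKKKKKG....w.KKKKKwwwwwwwwwwwwwwwwwwwwwww
154 wwwwwwwwwwwwwKKKKKKKKKK..G..KKKKKKKKKKKKKKwwwwwwwwwwwwwwwwwwwwwww
157 wwwwwwwwwwwwwwKKKK.KK.wwKKKKKKKKKKKKKKKKwwwwwwwwwwwwwwwwwwwwwwwww
160 wwwwwwwwwwwwwwKKKKKKKKKKKKKKKKKKKwwwwwwwwwwwwwwwwwwwwwwwwwwwwwwww
163 wwwwwwwwwwwwwwwKKKKKKKKKKwwwwwwwwwwwwwwwwwwwwwwwwwwwwwwwwwwwwwwww
166 wwwwwwwwwwwwwwwwKKKwwwwwwwwwwwwwwwwwwwwwwwwwwwwwwwwwwwwwwwwwwwww
[... 1121 characters left out ...]

217 GGGGGGGGGGGGGGGGGGGGGGGGGGKKGGGGGGGGGGGGGGGGGKKKKKKKKKKwwwwwwwwww
220 GGGGGGGGGGGGGGGGGGGGGGGGGGGGGGGGGGGGGGGGGGGGGKKKKKKKKKKwwwwwwwwww
223 GGGGGGGGGGGGGGGGGGGGGGGGGGGGGGGGGGGGGGGGGGGGG.KKKKKKKKKKwwwwwwwww
226 GGGGGGGGGGGGGGGGGGGGGGGGGGGGGGGGGGGGGGGGGGKK.KKKKKKKKKKKwwwwwwwww
229 GGGGGGGGGGGGGGGGGGGGGGGGGGGGGGGGGGGGGGGGGG.KKKKKKwwwwwwwwwwwwwwww
232 GGG.GGGGGGGGGGGGGGGGGGGGGGGGGGGGGGGGGGGGGGG.KKKKwwwwwwwwwwwwwwwww
235 GGGG.GGGGGGG.GGGGGGGGGGGGGGGGGGGGGGGGGGGGGGG.KKKKwwwwwwwwwwwwwwww
238 GG.GGGGGGGGGGGGGGGGGGGGGGGGGGGGGGGGGGGGGGGGGGGKKKKKwwwwwwwwwwwwww
241 GGGGGGGG.GGGGGGGGGGGGGGGGGGGGGGGGGGGGGGGGGGGGGGKKKKKwwwwwwwwwwwww
244 ..GGG.GGG.GGGGGGGGGGGGGGGGGGGGGGGGGGGGGGGGGGGGGGGKKKKwwwwwwwwwwww
```

>>> carry_out(targets=[[[0,0,0,0,0.02,0.03,0],[0,0,0,0,0.04,0.065,0],[0,0,0,0,0.04,0.065,0],[0,0,0,0,0.04,0.065,0],[0,0,0,0,0.04,0.065,0.4],[0,0,0,0,0.04,0.065,0.4],[0,0,0,0,0.04,0.065,0.4],[0,0,0,0,0.04,0.065,0.4],[0,0,0,0,0.04,0.065,0.4]]])

```text
time: 15.1
position: [0.5329, 0.0416, 0.0736]
tool_rot: [0.852, -0.017, 0.01, -0.522]
force: [0.2, -0.5, -0.9]
width: 0.399
grip_force: 0.3
```

>>> carry_out(targets=[[[0,0,0,0,0,-0.1,0.4],[0,0,0,0,0,-0.2,0.4],[0,0,0,0,0,-0.3,0.4],[0,0,0,0,0,-0.45,0.4],[0,0,0,0,0,-0.6,0.4],[0,0,0,0,0,-0.8,0.4],[0,0,0,0,0,-1,0.4],[0,0,0,0,0,-1,0.4]]])

```text
time: 15.9
position: [0.5289, -0.0963, 0.1424]
tool_rot: [0.853, -0.019, 0.013, -0.521]
force: [-0.6, -0.1, -0.6]
width: 0.401
grip_force: 0.0
```

```bash
python3 - <<'E'
from h import *
st(); snap('side','s11'); snap('top','t11'); asc('t11',150,245,250,370)
E
```

```text
t 15.9 p [ 0.5289 -0.0963  0.1424] z [ 0.0414  0.8884 -0.4572] x [ 0.999  -0.0455  0.0021] w 0.401 g 0.0 F [-0.6426 -0.1145 -0.6248] j [ 0.9512  0.843  -0.5882  1.7589 -0.5968  1.2101 -0.8085]
150 wwwwwwwwwwwwwwwwwwwwwwwwwwwwwwwwwwwwwwwwwwwwwwwwwwwwwwwwwwww
153 wwwwwwwwwwwwwwwwwwwwwwwwwwwwwwwwwwwwwwwwwwwwwwwwwwwwwwwwwwww
156 wwwwwwwwwwwwwwwwwwwwwwwwwwwwwwwwwwwwwwwwwwwwwwwwwwwwwwwwwwww
159 wwwwwwwwwwwwwwwwwwwwwwwwwwwwwwwwwwwwwwwwwwwwwwwwwwwwwwwwwwww
162 wwwwwwwwwwwwwwwwwwwwwwwwwKKKKKKKKKKKKKKKKKKKKKKwwwwwwwwwwwww
165 wwwwwwwwwwwwwwwwwwwwwwwwwKKKKKKKKKKKKKKKKKKKKKKwwwwwwwwwwwww
168 wwwwwwwwwwwwwwwwwwwwwwwwwK.GGGGGGGGGGGGGGGKKKKKwwwwwwwwwwwww
171 KKwwwwwwwwwwwwwwwwwwwwwwwK.GGGGGGGGGGGGGGGKKKKK.wwwwwwwwwwww
174 KGwwwwwwwwwwwwwwwwwwwwwwwKGGGGGGGGGGGGGGGGKKKKKKwwwwwwwwwwww
177 KGwwwwwwwwwwwwwwwwwwwwwwwKGGGGGGGGGGGGGGGGKKKKKKwwwwwwwwwwww
180 KK.wwwwwwwwwwwwwwwwwwwwwwKGGGGGGGGGGGGGGGGKKKKKKwwwwwwwwwwww
183 KK.wwwwwwwwwwwwwwwwwwwwwwKGGGGGGGKKGGGGGGGKKKKKKwwwwwwwwwwww
186 KKGwwwwwwwwwwwwwwwwwwwwwwKGGGGGGKKKGGGGGGGKKKKKKwwwwwwwwwwww
189 KKGwwwwwwwwwwwwwwwwwwwwwwKGGGGGGKK.GGGGGGGKKKKKKwwwwwwwwww
[... 472 characters left out ...]
wwwwwwwwwwwwwwwKGGGGGGGGGGGGGGGGKKKKKKwwwwwwwwwwww
216 KKKKK.wwwwwwwwwwwwwwwwwwwKGGGGGGGGGGGGGGGGKKKKKKwwwwwwwwwwww
219 KKKKK.wwwwwwwwwwwwwwwwwwwKGGGGGGGGGGGGGGG.KKKKKKwwwwwwwwwwww
222 KKKKKGwwwwwwwwwwwwwwwwwwwKGGGGGGGGGGGGGGGKKKKKKKwwwwwwwwwwww
225 KKKKKKwwwwwwwwwwwwwwwwwwwGGGGGGGGGGGGGGGGKKKKKKKwwwwwwwwwwww
228 KKwwwwwwwwwwwwwwwwwwwwwwwKKKKKKKKKKKKKKKKKKKKKKKwwwwwwwwwwww
231 wwwwwwwwwwwwwwwwwwwwwwwwwKKKKKKKKKKKKKKKKKKKKKKKwwwwwwwwwwww
234 wwwwwwwwwwwwwwwwwwwwwwwwwKKKKKKKKKKKKKKKKKKwwwwKwwwwwwwwwwww
237 wwwwwwwwwwwwwwwwwwwwwwwwwwwwwwwwwwwwwwwwwwwwwwwwwwwwwwwwwwww
240 wwwwwwwwwwwwwwwwwwwwwwwwwwwwwwwwwwwwwwwwwwwwwwwwwwwwwwwwwwww
243 wwwwwwwwwwwwwwwwwwwwwwwwwwwwwwwwwwwwwwwwwwwwwwwwwwwwwwwwwwww
```

The cover now lies flat on the mat, right way up (cols 302–333, rows 167–226, bar at 314–318). Next I measure the wells by code, and cross-check top and wrist camera agreement with the first pictures.

```bash
cat >> h.py <<'E'
def orange(n):
    im=cv2.imread(f'pics/{n}.png').astype(float); b,g,r=im[...,0],im[...,1],im[...,2]
    return (r>180)&(g>110)&(b<170)&(r-b>60)
def fitwells(n,box,x0,rd=.0215):
    from scipy.optimize import minimize
    m=orange(n); M=np.zeros_like(m); c0,r0,c1,r1=box; M[r0:r1,c0:c1]=m[r0:r1,c0:c1]
    t=np.linspace(0,2*np.pi,60)
    def circ(x,y,z,r,k=8):
        P=np.array([w2px(n,(x+r*np.cos(a),y+r*np.sin(a),z)) for a in t]); a=np.zeros(((r1-r0)*k,(c1-c0)*k),np.uint8)
        cv2.fillPoly(a,[np.round((P-[c0-.5,r0-.5])*k).astype(np.int32)],1); return a
    T=M[r0:r1,c0:c1].astype(np.float32)
    def pred(p):
        o=0
        for s in(-1,1):
            x=p[0]+s*.04*np.cos(p[2]); y=p[1]+s*.04*np.sin(p[2])
            o=o+cv2.resize((circ(x,y,.085,.0215)&circ(x,y,.0335,p[3])).astype(np.float32),(c1-c0,r1-r0),interpolation=cv2.INTER_AREA)
        return o
    f=lambda p: ((pred(p)-cv2.GaussianBlur(T,(0,0),.01))**2).sum()
    r=minimize(f,list(x0)+[rd],method='Nelder-Mead',options=dict(initial_simplex=np.array(list(x0)+[rd])+np.vstack([np.zeros(4),np.diag([.006,.006,.05,-.003])]),maxiter=250))
    return r.x,r.fun,T.sum()
E
python3 - <<'E'
from h import *
np.set_printoptions(precision=4,suppress=True)
for p in((.5273,.2661,.128),(.5273,.2661,.09)): print('w1',w2px('w1',p))
print('wcam',np.load('pics/w1.npz')['pose'][:3])
print('mat corner w1',[w2px('w1',p) for p in((.651,-.036,.003),(.651,.103,.003))])
for p in((317.5,196.5),): print('cover',px2w('t11',p,.016))
for n in('t4','t11'): print(n,fitwells(n,(215,165,260,235),(.527,.266,np.radians(9.7))))
E
```

```text
w1 [317.9937 220.7443]
w1 [318.1822 204.7264]
wcam [[ 0.162  -0.9453 -0.2833  0.6078]
 [-0.9868 -0.1546 -0.0483  0.2783]
 [ 0.0019  0.2873 -0.9578  0.3435]]
mat corner w1 [array([624.6291, 111.9097]), array([496.1884,  88.9794])]
cover [0.5372 0.047  0.016 ]
t4 (array([0.527 , 0.2719, 0.1679, 0.0157]), np.float64(12.5283203125), np.float32(157.0))
t11 (array([0.527 , 0.2719, 0.1679, 0.0157]), np.float64(12.5283203125), np.float32(157.0))
```

```bash
python3 - <<'E'
from h import *
N=rot(9.7); plan([((.53,.02,.24),N),((.52,.26,.24),N)])
E
```

```text
[-0.174, -0.018, -0.03, -0.015, -0.922, 0.368] -> [0.53 0.02 0.24]
[0.0, 0.0, 0.0, 0.102, -0.794, 0.0] -> [0.525 0.14  0.24 ]
[0.0, 0.0, 0.0, 0.102, -0.794, 0.0] -> [0.52 0.26 0.24]
```

>>> carry_out(targets=[[[-0.174,-0.018,-0.03,-0.015,-0.92,0.37,1],[-0.174,-0.018,-0.03,-0.015,-0.92,0.37,1],[-0.174,-0.018,-0.03,-0.015,-0.92,0.37,1],[-0.174,-0.018,-0.03,-0.015,-0.92,0.37,1],[-0.174,-0.018,-0.03,-0.015,-0.92,0.37,1],[-0.174,-0.018,-0.03,-0.015,-0.92,0.37,1],[-0.174,-0.018,-0.03,-0.015,-0.92,0.37,1],[-0.174,-0.018,-0.03,-0.015,-0.92,0.37,1],[-0.174,-0.018,-0.03,-0.015,-0.92,0.37,1]]])

```text
time: 16.9
position: [0.5285, 0.0249, 0.2391]
tool_rot: [0.996, 0.089, 0.0, -0.001]
force: [0.9, 0.5, -0.8]
width: 1.0
grip_force: 0.0
```

>>> carry_out(targets=[[[0,0,0,0.1,-0.79,0,1],[0,0,0,0.1,-0.79,0,1],[0,0,0,0.1,-0.79,0,1],[0,0,0,0.1,-0.79,0,1]]])

```text
time: 17.3
position: [0.5233, 0.143, 0.2389]
tool_rot: [0.996, 0.087, -0.0, -0.003]
force: [0.1, -0.1, 0.2]
width: 0.998
grip_force: 0.0
```

>>> carry_out(targets=[[[0,0,0,0.1,-0.79,0,1],[0,0,0,0.1,-0.79,0,1],[0,0,0,0.1,-0.79,0,1],[0,0,0,0.1,-0.79,0,1],[0,0,0,0.1,-0.79,0,1]]])

```text
time: 17.8
position: [0.5199, 0.2565, 0.239]
tool_rot: [0.997, 0.083, -0.0, -0.001]
force: [0.4, -0.2, -0.4]
width: 0.996
grip_force: 0.0
```

```bash
python3 - <<'E'
from h import *
st(); snap('wrist','w12')
print(w2px('w12',(.527,.268,.085)),w2px('w12',(.567,.275,.085)),w2px('w12',(.4876,.261,.085)))
m=orange('w12'); n,l,s,c=cv2.connectedComponentsWithStats(m.astype(np.uint8)); print([(s[i].tolist(),c[i]) for i in range(1,n) if s[i][4]>150])
im=cv2.imread('pics/w12.png')
for r in range(90,310,6): print(r,' '.join('%2d'%(v//10) for v in im[r,215:415:5].mean(1)))
E
```

```text
t 17.8 p [0.5199 0.2565 0.239 ] z [-0.0003  0.001  -1.    ] x [ 0.9861  0.1664 -0.0001] w 0.996 g 0.0 F [ 0.3646 -0.2417 -0.3934] j [-0.1275  0.378  -0.5574  1.7621  0.224   1.0648 -2.1661]
[309.6727 178.9598] [308.9632 136.0775] [310.4245 218.1214]
[([0, 0, 121, 37, 2002], array([66.5075, 13.3027])), ([0, 0, 640, 309, 89009], array([281.9975, 115.5857])), ([615, 0, 25, 26, 411], array([629.8735,   9.1971])), ([292, 115, 35, 36, 396], array([312.9773, 130.6793])), ([577, 116, 63, 48, 1733], array([610.4784, 137.1864])), ([526, 152, 114, 143, 8964], array([587.4359, 222.7096])), ([294, 198, 32, 21, 494], array([309.083 , 207.6498])), ([448, 268, 59, 30, 556], array([472.2104, 278.6547])), ([506, 311, 12, 48, 215], array([512.293 , 335.8047])), ([213, 344, 79, 52, 3006], array([247.9238, 370.5263])), ([395, 344, 57, 39, 1843], array([420.1568, 364.2718])), ([181, 370, 13, 27, 187], array([188.7754, 385.7968]))]
90 12 12 11 11 12 12 12 12 12 13  8  8  8  8  8  9  9  9  9  9  9  9  9  9  9 10 10 10 12 12 12 12 12 12 13 12 13 13 12 12
96 12 12 12 12 12 12 12 12 13 13  8  8  8  8  8  9  8 
[... 3708 characters left out ...]
 7  7  7 12 13 13 13 13 13 13 13 13 12 10  8  6  6  6  6  6 14 15 15 14 14  2  3
282  2  2  2  2  4  7  8  7  7  6  7  7  7  7  8  7  7 12 13 12  9  6  6  6  6  6  6  5  6  6  6  6  6  7 13 13 13 13  7  3
288  2  2  2  2  7  7  7  7  7  7  7  7  7  7  7  7  7  8 12  7  8  6  6  6  6  6  6  5  6  6  6  6  5  6 13 14 14 14 14  2
294  2  2  2  9  7  7  7  7  7  8  8  7  7  7  7  7  7  8 12  7  7  6  5  6  6  5  6  6  6  5  6  6  6  6 10 13 13 13 13 11
300  2  2  3 12 12  7  7  7  7  7  7  7  7  7  7  7  7  7  8  7  7  6  5  6  6  5  6  6  6  6  6  6  6  5  6 13 13 13 13 13
306  2  2 12 11 12 10  7  7  7  7  7  7  7  6  7  7  7  7  7  7  7  6  6  6  6  6  5  6  6  6  6  6  6  6  6 12 12 12 12 12
```

```bash
python3 - <<'E'
from h import *
from scipy.optimize import minimize
np.set_printoptions(precision=4,suppress=True)
im=cv2.GaussianBlur(cv2.imread('pics/w12.png').astype(np.float32).mean(2),(0,0),.8)
a=np.linspace(0,2*np.pi,72,endpoint=False)
# edge points: radial search outward->inward for first departure from the top-face level
for nm,(x,y) in dict(w1=(.567,.275),w0=(.4876,.261)).items():
    c=np.array([x,y])
    for it in range(3):
        E=[]
        rs=np.arange(.030,.016,-.0004)
        for t in a:
            P=np.array([w2px('w12',(c[0]+r*np.cos(t),c[1]+r*np.sin(t),.085)) for r in rs]).astype(np.float32)
            v=cv2.remap(im,P[:,0].copy(),P[:,1].copy(),cv2.INTER_LINEAR).ravel(); k=np.where(np.abs(v-np.median(v[:9]))>(14 if nm=='w1' else 8))[0]
            k=k[k>3]
            if len(k): E.append(c+rs[k[0]]*np.array([np.cos(t),np.sin(t)]))
        E=np.array(E)
        from scipy.optimize import least_squares
        s=least_squares(lambda p:np.hypot(E[:,0]-p[0],E[:,1]-p[1])-p[2],[*c,.022],loss='soft_l1',f_scale=.0007); c=s.x[:2]
    print(nm,s.x,len(E),np.median(np.abs(s.fun)))
E
```

```text
w1 [0.5659 0.276  0.0234] 72 0.00018914060460486527
w0 [0.4875 0.2633 0.0224] 72 0.0004001212735433909
```

```bash
python3 - <<'E'
from h import *
N=rot(73.3,-45); h=np.array([.287,.958,0]); u=np.array([0,0,1.]); g=np.array([.508,-.134,.029])
plan([((.53,.02,.22),rot(73.3)),(g+.06*.707*(h+u)+[0,0,.04],N),(g+.05*.707*(h+u),N),(g,N)])
E
```

```text
[-0.0, -0.0, -0.177, -0.098, 0.781, 0.063] -> [0.525 0.138 0.23 ]
[0.0, 0.0, 0.0, -0.743, 0.257, 0.064] -> [0.53 0.02 0.22]
[0.0, -0.125, -0.0, -0.743, 0.154, 0.724] -> [ 0.52  -0.093  0.111]
[0.0, 0.0, 0.0, 0.189, 0.0, 0.255] -> [ 0.518 -0.1    0.064]
[0.0, 0.0, 0.0, -0.0, 0.0, 0.333] -> [ 0.508 -0.134  0.029]
```

>>> carry_out(targets=[[[0,0,-0.177,-0.1,0.78,0.06,1],[0,0,-0.177,-0.1,0.78,0.06,1],[0,0,-0.177,-0.1,0.78,0.06,1],[0,0,-0.177,-0.1,0.78,0.06,1],[0,0,-0.177,-0.1,0.78,0.06,1],[0,0,-0.177,-0.1,0.78,0.06,1],[0,0,-0.177,-0.1,0.78,0.06,1],[0,0,-0.177,-0.1,0.78,0.06,1],[0,0,-0.177,-0.1,0.78,0.06,1]]])

```text
time: 18.75
position: [0.5246, 0.1381, 0.2304]
tool_rot: [0.803, 0.596, 0.001, -0.0]
force: [0.3, -0.3, -0.4]
width: 0.997
grip_force: 0.0
```

>>> carry_out(targets=[[[0,0,0,-0.74,0.26,0.06,1],[0,0,0,-0.74,0.26,0.06,1],[0,0,0,-0.74,0.26,0.06,1],[0,0,0,-0.74,0.26,0.06,1]]])

```text
time: 19.15
position: [0.5299, 0.0177, 0.2209]
tool_rot: [0.805, 0.593, 0.0, 0.0]
force: [1.1, 0.5, -1.1]
width: 0.998
grip_force: 0.0
```

>>> carry_out(targets=[[[0,-0.125,0,-0.74,0.15,0.3,1],[0,-0.125,0,-0.74,0.15,0.72,1],[0,-0.125,0,-0.74,0.15,0.72,1],[0,-0.125,0,-0.74,0.15,0.72,1],[0,-0.125,0,-0.74,0.15,0.72,1],[0,-0.125,0,-0.74,0.15,0.72,1],[0,-0.125,0,-0.74,0.15,0.72,1]]])

```text
time: 19.85
position: [0.5203, -0.0872, 0.1123]
tool_rot: [0.741, 0.554, -0.305, 0.228]
force: [0.3, -0.2, -1.0]
width: 0.999
grip_force: 0.0
```

```bash
python3 - <<'E'
from h import *
N=rot(73.3,-45); h=np.array([.287,.958,0]); u=np.array([0,0,1.]); g=np.array([.508,-.134,.029]); st()
plan([(g+.05*.707*(h+u),N),(g,N)])
snap('wrist','w13'); a=np.array([.287,.958,0]); b=np.array([-.958,.287,0]); c=np.array([.5065,-.1387,.04])
print([w2px('w13',c+s*.02*b+t*.021*a) for s,t in((1,1),(1,-1),(-1,-1),(-1,1))]); asc('w13',60,330,150,500,7,6)
E
```

```text
t 19.85 p [ 0.5203 -0.0872  0.1123] z [-0.1998 -0.6748 -0.7105] x [ 0.2012  0.6814 -0.7037] w 0.999 g 0.0 F [ 0.3193 -0.2463 -1.0196] j [-0.0078  0.6716 -0.4131  1.8693  0.8375  1.3804 -1.1854]
[0.0, -0.001, 0.0, 0.163, 0.011, 0.288] -> [ 0.518 -0.1    0.064]
[0.0, 0.0, 0.0, -0.0, 0.0, 0.333] -> [ 0.508 -0.134  0.029]
[array([294.3941, 179.1738]), array([297.8873, 206.5668]), array([346.7939, 206.6955]), array([351.4101, 179.3328])]
60 ....KKKKK...wwwwwwwwwwwwwwwwwwwwwwwwwwwwwwwwwwwwwwwwwwwwwww
67 .....KKKwwwwwwwwwwwwwwwwwwwwwwwwwwwwwwwwwwwwwwwwwwwwwwwwwww
74 K...wwwwwwwwwwwwwwwwwwwwwwwwwwwwwwwwwwwwwwwwwwwwwwwwwwwwwww
81 wwwwwwwwwwwwwwwwwwwwwwwwwwwwwwwwwwwwwwwwwwwwwwwwwwwwwwwwwww
88 wwwwwwwwwwwwwwwwwwwwwwwwwwwwwwwwwwwwwwwwwwwwwwwwwwwwwwwwwww
95 wwwwwwwwwwwwwwwwwwwwwwwwwwwwwwwwwwwwwwwwwwwwwwwwwwwwwwwwwww
102 wwwwwwwwwwwwwwwwwwwwwwwwwwwwwwwwwwwwwwwwwwwwwwwwwwwwwwwwwww
109 wwwwwwwwwwwwwwwwwwwwwwwwwwwwwwwwwwwwwwwwwwwwwwwwwwwwwwwwwww
116 wwwwwwwwwwwwwwwwwwwwwwwwwwwwwwwwwwwwwwwwwwwwwwwwwwwwwwwwwww
123 wwwwwwwwwwwwwwwwwwwwwwwwwwwwwwwwwwwwwwwwwwwwwwwwwwwwwwwwwww
130 wwwwwwwwwwwwwwwwwwwwwwwww
[... 1126 characters left out ...]
 wwwwwwwwwwwwwKKKwwwwwwwwwwwwGGGGKKKwwwwwwwKKKwwwwwwwwwwGG.w
263 wwwwwwwwwwKwKKKKwwwwwwwwwwwwwGGGKKKwwwwwwwKKKKwwwwwwwwwwwww
270 wwwwwwwwwwwKKKKKwwwwwwwwwwwwwwwww.wwwwwwwwKKKKKwwwwwwwwwwww
277 wwwwwwwwwwwKKKKwwwwwwwwwwwwwwwwwwwwwwwwwwwwKKKKwwwwwwwwwwww
284 KKwwwwwwwwKKKKwwwwwwwwwwwwwwwwwwwwwwwwwwwwwKKKKKwwwwwwwwKKK
291 KKwwwwwwwKKKKKwwwwwwwwwwwwwwwwww...wwwwwwwwwKKKKKwwwwwwwKKK
298 wKKwwwwwwGKKK.wwwwwwwwwwwwwwwwwwwwwwwwwwwwwwKKKKKKwwwwwwwww
305 wwwwwwwKwGKKKGwwwwww.wwwwwwwwwwwwwwwwwwwwwwwwKKKKKwwwwwKwww
312 KKKKKKKKKKKKKKKKKKKKKKKKKKKKKKKKKKKKKKKKKKKKKKKKKKKKKKKKKK.
319 K.KKKKKKKKKKKKKKKKKKKKKKKKKKKKKKKKKKKKKKK.KKKKK.KKKKKKKKKKK
326 ...........................................................
```

The wrist view matches the prediction for stick B's head within 2 px. I'll go in and grip.

>>> carry_out(targets=[[[0,0,0,0.16,0.01,0.29,1],[0,0,0,0.16,0.01,0.29,1],[0,0,0,0.16,0.01,0.4,1],[0,0,0,0.16,0.01,0.5,1],[0,0,0,0.16,0.01,0.62,1],[0,0,0,0.16,0.01,0.62,1],[0,0,0,0.16,0.01,0.62,1]]])

```text
time: 20.6
position: [0.5078, -0.1366, 0.0306]
tool_rot: [0.741, 0.552, -0.306, 0.228]
force: [0.1, 0.1, -0.2]
width: 1.0
grip_force: 0.0
```

>>> carry_out(targets=[[[0,0,0,0,0,0,0],[0,0,0,0,0,0,0],[0,0,0,0,0,0,0],[0,0,0,0,0,0,0],[0,0,0,0,0,0,0],[0,0,0,0,0,0,0],[0,0,0,0,0,0,0],[0,0,0,0,0,0,0],[0,0,0,0,0,0,0]]], squeeze=55)

```text
time: 21.5
position: [0.5079, -0.1361, 0.0305]
tool_rot: [0.741, 0.552, -0.306, 0.228]
force: [-0.0, 0.2, 0.1]
width: 0.455
grip_force: 54.9
```

```bash
python3 - <<'E'
from h import *
st(); s=manip.get_state(); p=np.array(s['position'])
N=rot(73.3,45); plan([(p+[0,0,.11],rot(73.3,-45)),(p+[.0,.05,.15],N)])
E
```

```text
t 21.5 p [ 0.5079 -0.1361  0.0305] z [-0.2009 -0.676  -0.709 ] x [ 0.2032  0.6792 -0.7052] w 0.455 g 54.9 F [-0.0142  0.1728  0.0947] j [ 0.0313  0.7822 -0.3593  1.9251  0.9478  1.2447 -1.2701]
[0.0, -0.0, 0.0, -0.517, 0.001, -0.52] -> [ 0.508 -0.136  0.14 ]
[-0.0, 0.25, 0.0, 0.037, -0.096, -0.414] -> [ 0.508 -0.086  0.18 ]
```

>>> carry_out(targets=[[[0,0,0,-0.2,0,-0.2,0],[0,0,0,-0.4,0,-0.4,0],[0,0,0,-0.52,0,-0.52,0],[0,0,0,-0.52,0,-0.52,0]]])

```text
time: 21.9
position: [0.5095, -0.1361, 0.1437]
tool_rot: [0.742, 0.552, -0.303, 0.23]
force: [0.2, 0.4, -2.1]
width: 0.45
grip_force: 54.9
```

>>> carry_out(targets=[[[0,0.023,0,0,0,-0.05,0],[0,0.046,0,0,-0.03,-0.12,0],[0,0.07,0,0.03,-0.06,-0.2,0],[0,0.093,0,0.03,-0.1,-0.3,0],[0,0.116,0,0.03,-0.1,-0.41,0],[0,0.14,0,0.03,-0.1,-0.41,0],[0,0.163,0,0.03,-0.1,-0.41,0],[0,0.186,0,0.03,-0.1,-0.41,0],[0,0.21,0,0.03,-0.1,-0.41,0],[0,0.233,0,0.03,-0.1,-0.41,0],[0,0.25,0,0.03,-0.1,-0.41,0],[0,0.25,0,0.03,-0.1,-0.41,0]]])

```text
time: 23.1
position: [0.5047, -0.0908, 0.1774]
tool_rot: [0.742, 0.548, 0.308, -0.232]
force: [-0.7, 0.1, -2.4]
width: 0.455
grip_force: 54.9
```

```bash
python3 - <<'E'
from h import *
st(); h=np.array([np.cos(np.radians(73.3)),np.sin(np.radians(73.3)),0]); N=rot(73.3,45)
t=np.array([.566,.2755,.085])-.0105*h+[0,0,.024]; print(t)
plan([(t+[-.02,-.15,.12],N),(t+[0,0,.085],N),(t+[0,0,.045],N)])
E
```

```text
t 23.1 p [ 0.5047 -0.0908  0.1774] z [ 0.2045  0.6817 -0.7025] x [0.2097 0.6705 0.7117] w 0.455 g 54.9 F [-0.7129  0.1361 -2.4115] j [ 1.2167  0.6606 -0.9526  1.9674 -0.3579  0.8483  0.3128]
[0.563  0.2654 0.109 ]
[-0.0, -0.001, -0.001, 0.61, -0.08, 0.374] -> [0.524 0.012 0.203]
[0.0, 0.0, 0.0, 0.613, -0.075, 0.37] -> [0.543 0.115 0.229]
[0.0, 0.0, 0.0, 0.539, -0.16, 0.869] -> [0.563 0.265 0.194]
[0.0, 0.0, 0.0, -0.189, 0.0, 0.189] -> [0.563 0.265 0.154]
```

>>> carry_out(targets=[[[0,0,0,0.3,-0.04,0.18,0],[0,0,0,0.61,-0.08,0.37,0],[0,0,0,0.61,-0.08,0.37,0],[0,0,0,0.61,-0.08,0.37,0]]])

```text
time: 23.5
position: [0.524, 0.019, 0.2074]
tool_rot: [0.739, 0.555, 0.307, -0.229]
force: [-0.3, -0.2, -2.6]
width: 0.455
grip_force: 54.9
```

>>> carry_out(targets=[[[0,0,0,0.3,-0.04,0.18,0],[0,0,0,0.61,-0.075,0.37,0],[0,0,0,0.61,-0.075,0.37,0],[0,0,0,0.61,-0.075,0.37,0]]])

```text
time: 23.9
position: [0.5433, 0.1195, 0.2327]
tool_rot: [0.739, 0.554, 0.307, -0.229]
force: [-0.3, -0.9, -2.6]
width: 0.453
grip_force: 54.9
```

>>> carry_out(targets=[[[0,0,0,0.2,-0.04,0.25,0],[0,0,0,0.4,-0.1,0.55,0],[0,0,0,0.54,-0.16,0.87,0],[0,0,0,0.54,-0.16,0.87,0],[0,0,0,0.54,-0.16,0.87,0]]])

```text
time: 24.4
position: [0.5628, 0.2685, 0.1965]
tool_rot: [0.74, 0.552, 0.307, -0.229]
force: [-0.5, -0.1, -2.1]
width: 0.453
grip_force: 54.9
```

```bash
python3 - <<'E'
from h import *
st(); t=np.array([.563,.2654,.109]); plan([(t+[0,0,.064],rot(73.3,45))]); snap('side','s14'); snap('top','t14'); snap('wrist','w14')
# predicted stick foot/head in side view for upright stick above well1
s=manip.get_state();p=np.array(s['position']);h=np.array([.287,.958,0]); c=p+.0105*h-[0,0,.024]
print('axis foot,shoulder,headtop side px',[w2px('s14',c+[0,0,z]) for z in(-.062,0,.042)]); asc('s14',95,165,300,400,2,1)
E
```

```text
t 24.4 p [0.5628 0.2685 0.1965] z [ 0.2009  0.6789 -0.7063] x [0.2011 0.677  0.708 ] w 0.453 g 54.9 F [-0.4878 -0.0829 -2.1421] j [ 0.5549  0.5907 -1.001   2.0325 -0.5031  0.3556 -0.0947]
[-0.0, -0.0, 0.0, -0.125, 0.007, 0.097] -> [0.563 0.265 0.173]
axis foot,shoulder,headtop side px [array([336.784 , 123.0852]), array([336.9581, 105.9338]), array([337.0843,  93.4975])]
95 KKKKKKKKKKKKKKK.KK..KKKKKKKKKKK.G.GGGGGGG.KKKKKKKKKwwKKKKKKKKKKKKK....w..wwwwwwwwwwwwwwwwwwwwwwwwwww
97 KKKKKKKKKKKKKKKKKKKKKKKKKKKKKKKKKKKKKK..KKKKKKKKKKKwwKKKKKKKKKKKKKwwwwwwwwwwwwwwwwwwwwwwwwwwwwwwwwww
99 KKKKKKKKKKKKKKKKKKKKKKKKKKKKKKKKKKKKKKKKKKKKKKKKKKwwwKKKKKKKKKKKKKKwwwwwwwwwwwwwwwwwwwwwwwwwwwwwwwww
101 .KKKKKKKKKKKKKKKKKKKKKKKKKKKKKKKKKKKKKKKK..KKKKKKKwwwKKKKKKKKKK.KKwwwwwwwwwwwwwwwwwwwwwwwwwwwwwwwwww
103 KKKKKKKKGGGKKKKKKKKKKKKKKKKKKKKKKKKKKKKK...KKKKKKKwwKKKKKKKKKK.GGKwwwwwwwwwwwwwwwwwwwwwwwwwwwwwwwwww
105 wKKKKwwwwwwwwKKKKKKKKKKKKKKKKKKKKKKKKKKKKKKKKKKKKKKKKKKKKKKKKKKKKKwwwwwwwwwwwwwwwwwwwwwwwwwwwwwwww.G
107 wwwwwwwwwwwwwwKKKKKKKKKwwwwwKKKKKKKKKKKKKKKKKKKKK.GGKKKKKKK.G.KKKKwwwwwwwwwwwwwwwwwwwwwwwwwwwww
[... 2245 characters left out ...]
KKKKKKKK.www.KKKKKKKKKKKwwwwwwwwwwwwwwwwwwwwwwwwwwwwwwwwwwwwwwwwwwwwww
153 KKKKKKKKKKKKKKKKKKKKKKKKKKKKKKKKKKKKKKKKKKKKKKKK.KKKKKwwwwwwwwwwwwwwwwwwwwwwwwwwwwwwwwwwwwwwwwwwwwww
155 KKKKKKKKKKKKKKKKKKKKKKKKKKKKKKKKKKKKKKKKKKKKKKKKKKKKKKwwwwwwwwwwwwwwwwwwwwwwwwwwwwwwwwwwwwwwwwwwwwww
157 KKKKKKKKKKKKKwwwwKKKKKKKKKKKKKKKKKKKKKKKKKKKKKKKKwwwwwwwwwwwwwwwwwwwwwwwwwwwwwwwwwwwwwwwwwwwwwwwwwww
159 KKKKKKKKKKKKKKKKKKKKKKKKKKKKKKKKKKKKKKKKKKKKKwwwwwwwwwwwwwwwwwwwwwwwwwwwwwwwwwwwwwwwwwwwwwwwwwwwwwww
161 KKKKKKKKKKKKKKKKKKKKKKKKKKKKKKKKKKKKKKwwKKwwwwwwwwwwwwwwwwwwwwwwwwwwwwwwwwwwwwwwwwwwwwwwwwwwwwwwwwww
163 KKKKKKKKKKKKKKKKKKKKKKKwwwwwwwwwwwwwwwwwKwwwwwwwwwwwwwwwwwwwwwwwwwwwwwwwwwwwwwwwwwwwwwwwwwwwwwwwwwww
```

The stick axis is at col 336.5 against 336.8 predicted, and upright. Joint 6 is getting near its limit, so I'll yaw 20° more sideways before going down (the well is round).

```bash
python3 - <<'E'
from h import *
a=np.radians(93.3); h=np.array([np.cos(a),np.sin(a),0]); N=rot(93.3,45)
t=np.array([.566,.2755,.109])-.0105*h; print(t); plan([(t+[0,0,.068],N),(t+[0,0,.028],N)])
E
```

```text
[0.56660442 0.26501741 0.109     ]
[0.04, -0.0, -0.039, -0.095, 0.012, 0.096] -> [0.567 0.265 0.177]
[0.0, 0.0, 0.0, -0.189, 0.0, 0.189] -> [0.567 0.265 0.137]
```

>>> carry_out(targets=[[[0.02,0,-0.02,-0.05,0.01,0.05,0],[0.04,0,-0.039,-0.095,0.012,0.096,0],[0.04,0,-0.039,-0.095,0.012,0.096,0],[0.04,0,-0.039,-0.095,0.012,0.096,0],[0.04,0,-0.039,-0.095,0.012,0.096,0],[0.04,0,-0.039,-0.095,0.012,0.096,0]]])

```text
time: 25.15
position: [0.565, 0.2673, 0.1779]
tool_rot: [0.634, 0.672, 0.262, -0.28]
force: [-0.7, -0.2, -1.5]
width: 0.456
grip_force: 54.9
```

```bash
python3 - <<'E'
from h import *
st(); plan([((.5666,.265,.163),rot(93.3,45))])
E
```

```text
t 25.15 p [0.565  0.2673 0.1779] z [-0.0437  0.7073 -0.7056] x [-0.0402  0.7044  0.7086] w 0.456 g 54.9 F [-0.6875 -0.178  -1.5088] j [ 0.5098  0.7224 -0.954   1.8626 -0.3301  0.66    0.0536]
[-0.0, -0.0, -0.0, -0.082, 0.01, 0.059] -> [0.567 0.265 0.163]
```

>>> carry_out(targets=[[[0,0,0,-0.04,0.01,0.02,0],[0,0,0,-0.06,0.01,0.04,0],[0,0,0,-0.08,0.01,0.06,0],[0,0,0,-0.08,0.01,0.06,0]]])

```text
time: 25.55
position: [0.5663, 0.266, 0.162]
tool_rot: [0.633, 0.672, 0.262, -0.281]
force: [-0.6, 0.5, -1.3]
width: 0.458
grip_force: 54.9
```

```bash
python3 - <<'E'
from h import *
st(); plan([((.5666,.265,.135),rot(93.3,45))])
E
```

```text
t 25.55 p [0.5663 0.266  0.162 ] z [-0.046   0.7075 -0.7052] x [-0.0406  0.704   0.709 ] w 0.458 g 54.9 F [-0.586   0.4999 -1.2641] j [ 0.503   0.7486 -0.9431  1.8652 -0.3206  0.6421  0.0663]
[-0.001, -0.0, 0.0, -0.132, 0.002, 0.122] -> [0.567 0.265 0.135]
```

>>> carry_out(targets=[[[0,0,0,-0.05,0,0.05,0],[0,0,0,-0.1,0,0.09,0],[0,0,0,-0.14,0,0.13,0],[0,0,0,-0.165,0,0.16,0],[0,0,0,-0.18,0,0.175,0],[0,0,0,-0.18,0,0.175,0]]])

```text
time: 26.15
position: [0.5665, 0.2658, 0.1247]
tool_rot: [0.633, 0.672, 0.262, -0.281]
force: [0.1, -0.2, -1.7]
width: 0.454
grip_force: 54.9
```

```bash
python3 - <<'E'
from h import *
st(); plan([((.5666,.265,.108),rot(93.3,45))])
E
```

```text
t 26.15 p [0.5665 0.2658 0.1247] z [-0.0458  0.7078 -0.7049] x [-0.0409  0.7038  0.7093] w 0.454 g 54.9 F [ 0.0885 -0.187  -1.6923] j [ 0.4875  0.807  -0.9214  1.8782 -0.3015  0.5874  0.0942]
[-0.001, -0.0, 0.0, -0.083, 0.001, 0.075] -> [0.567 0.265 0.108]
```

>>> carry_out(targets=[[[0,0,0,-0.02,0,0.02,0],[0,0,0,-0.035,0,0.035,0],[0,0,0,-0.05,0,0.05,0],[0,0,0,-0.06,0,0.06,0],[0,0,0,-0.065,0,0.065,0],[0,0,0,-0.07,0,0.07,0]]])

```text
time: 26.75
position: [0.5674, 0.2667, 0.1129]
tool_rot: [0.632, 0.672, 0.263, -0.281]
force: [-2.8, -5.8, 13.1]
width: 0.455
grip_force: 55.0
```

>>> carry_out(targets=[[[0,0,0,-0.008,0,0.008,0],[0,0,0,-0.008,0,0.008,0]]])

```text
time: 26.95
position: [0.5674, 0.2666, 0.111]
tool_rot: [0.632, 0.672, 0.263, -0.281]
force: [-3.0, -5.4, 11.4]
width: 0.454
grip_force: 55.0
```

>>> carry_out(targets=[[[0,0,0,-0.01,0,0.01,0],[0,0,0,-0.01,0,0.01,0]]])

```text
time: 27.15
position: [0.5674, 0.2668, 0.1097]
tool_rot: [0.632, 0.672, 0.264, -0.281]
force: [-5.3, -9.3, 18.0]
width: 0.453
grip_force: 55.0
```

>>> carry_out(targets=[[[0,0,0,-0.008,0,0.008,0],[0,0,0,-0.008,0,0.008,0]]])

```text
time: 27.35
position: [0.5675, 0.2673, 0.1096]
tool_rot: [0.632, 0.673, 0.264, -0.281]
force: [-7.2, -13.2, 29.1]
width: 0.454
grip_force: 55.0
```

>>> carry_out(targets=[[[0,0,0,-0.008,0,0.008,0],[0,0,0,-0.008,0,0.008,0]]])

```text
time: 27.55
position: [0.5676, 0.2673, 0.1094]
tool_rot: [0.631, 0.673, 0.264, -0.282]
force: [-10.1, -20.5, 41.6]
width: 0.453
grip_force: 55.0
```

Stick B is home: position stopped at 0.1095 and the force jumped. I'll unload, release and retreat.

>>> carry_out(targets=[[[0,0,0,0.014,0,-0.014,0],[0,0,0,0.014,0,-0.014,0],[0,0,0,0.014,0,-0.014,0.75],[0,0,0,0.014,0,-0.014,0.75],[0,0,0,0.014,0,-0.014,0.75],[0,0,0,0.014,0,-0.014,0.75],[0,0,0,0.014,0,-0.014,0.75]]])

```text
time: 28.25
position: [0.5665, 0.2661, 0.1062]
tool_rot: [0.633, 0.672, 0.262, -0.281]
force: [-0.4, -0.2, 2.5]
width: 0.747
grip_force: 1.1
```

>>> carry_out(targets=[[[0,0,0,0,0,-0.2,0.75],[0,0,0,0,0,-0.4,0.75],[0,0,0,0,0,-0.7,0.75],[0,0,0,0,0,-1,0.75],[0,0,0,0,0,-1,0.75]]])

```text
time: 28.75
position: [0.5776, 0.1549, 0.2145]
tool_rot: [0.635, 0.671, 0.264, -0.277]
force: [-0.3, 0.4, -0.0]
width: 0.749
grip_force: 0.0
```

```bash
python3 - <<'E'
from h import *
st(); snap('top','t15'); snap('side','s15')
for n in('s15','t15'): print(n,[w2px(n,(.566+dx,.2755+dy,z)) for dx,dy,z in((0,0,.085),(0,0,.127),(-.02,-.02,.127),(.02,-.02,.127),(-.02,.02,.127),(.02,.02,.127))])
asc('t15',165,225,215,275,2,1)
A=77.35; a=np.array([np.cos(np.radians(A)),np.sin(np.radians(A)),0]); 
c=np.array([.6057,-.2383]); f=np.array([.5862,-.3208]); print('A axis check',np.degrees(np.arctan2(*(c-f)[::-1])))
E
```

```text
t 28.75 p [0.5776 0.1549 0.2145] z [-0.0351  0.7063 -0.707 ] x [-0.0399  0.7059  0.7072] w 0.749 g 0.0 F [-0.2622  0.4198 -0.0383] j [ 0.7039  0.6828 -0.9652  1.8124 -0.3169  0.8566  0.1384]
s15 [array([336.1154, 129.998 ]), array([336.2119, 118.9074]), array([330.1722, 123.8275]), array([343.914 , 122.7526]), array([328.6621, 115.1381]), array([342.1102, 114.1025])]
t15 [array([237.2231, 185.2962]), array([234.258 , 183.6819]), array([241.432 , 190.7961]), array([241.4753, 176.4358]), array([227.0287, 190.94  ]), array([227.1029, 176.5865])]
165 wwwwwwwwwwwwwwwwwwwwwwwwwwwwwwwwwwwwwwwwwwwwwwwwwwwwwwwwwwww
167 wwwwwwwwwwwwwwwwwwwwwwwwwwwwwwwwwwwwwwwwwwwwwwwwwwwwwwwwwwww
169 wwwwwwwwwwwwwwwwwwwwwwww.KKKKKKKKKKKwwwwwwwwwwwwwwwwwwwwwwww
171 wwwwwwwwwwww..KKKKKKKKKKKKKKKKKKKKKKKKwwwwwwwwwwwwwwwwwwwwww
173 wwwwwwwKKKKKKKKKKKKKKKKKKKKKKKKKKKKKGGKwwwwwwwwwwwwwwwwwKwww
175 wwwwwwwKKKKKKKKKKKKKKK..GGKKKKKKKKKKKGKwwwwwwwwwwwwwwwwwwwww
177 wwwwwwwKKKK.GGGGGGGGGGGGGGKKKKKKKKKKKG.wwwwwwwwwwwwwwwwwwwww
179 wwwwwwwwKKK.GGGGGGGGGGGGGGKKKKKKKKKKKGG.wwwwwwwwwwwwwwwwwwww
181 wwwwwwwwKKK.GGGGKKKKKKGGGGK
[... 729 characters left out ...]
GGwwwwwwwwwwwwwwwww
205 wwwwwwwwwwwKKKKKKKKKKKKKKKKKKKKKKKKKKKKKKKGKwwwwwwwwwwwwwwww
207 wwwwwwwwwwwwKKKKKKKKKKKKKKKKwwwwwKKKKKKKKKG.wwwwwwwwwwwwwwww
209 wwwwwwwwwwwwKKKKKKKKKKKKKwwwwwwwwwKKKKKKKKGG.wwwwwwwwwwwwwww
211 wwwwwwwwwwwwwKKKKKKKKKKKwwwwwwwwwwwKKKKKKKKG.wwwwwwwwwwwwwww
213 wwwwwwwwwwwwwKKKKKKKKKKwwwwwwwwwwwwKKKKKKKKG.wwwwwwwwwwwwwww
215 wwwwwwwwwwwwwKKKKKKKKKKKwwwwwwwwww.KKKKKKKKGG.wwwwwwwwwwwwww
217 wwwwwwwwwwwwwKKKKKKKKKKKKwwwwwwww.KKKKKKKKKKGKwwwwwwwwwwwwww
219 wwwwwwwwwwwwwwKKKKKKKKKKKKKwwww.KKKKKKKKKKKKG.wwwwwwwwwwwwww
221 wwwwwwwwwwwwwwKKKKKKKKKKKKKKKKKKKKKKKKKKKKKKGGwwwwwwwwwwwwww
223 wwwwwwwwwwwwwwwKKKKKKKKKKKKKKKKKKKKKKKKKKKKKKKKwwwwwwwwwwwww
A axis check 76.70142966950574
```

Head B is at rows 176–190, cols 226.5–241, which matches the home prediction (176.5–191, 227–241.4). Next is stick A.

```bash
python3 - <<'E'
from h import *
a=np.radians(77); h=np.array([np.cos(a),np.sin(a),0]); u=np.array([0,0,1.]); g=np.array([.6064,-.2354,.030])
N=rot(77,-45); plan([((.58,.05,.21),rot(80,10)),((.60,-.18,.15),N),(g+.06*.707*(h+u)+[0,0,.02],N),(g,N)])
E
```

```text
[-0.018, -0.097, 0.033, -0.521, -0.003, -0.506] -> [0.58 0.05 0.21]
[0.003, -0.153, 0.008, -0.767, 0.199, 0.068] -> [ 0.59  -0.065  0.18 ]
[0.0, 0.0, 0.0, -0.376, 0.237, 0.659] -> [ 0.6  -0.18  0.15]
[0.0, 0.0, 0.0, 0.224, 0.125, 0.319] -> [ 0.616 -0.194  0.092]
[0.0, 0.0, 0.0, 0.094, 0.0, 0.494] -> [ 0.606 -0.235  0.03 ]
```

>>> carry_out(targets=[[[-0.018,-0.097,0.033,-0.52,0,-0.51,1],[-0.018,-0.097,0.033,-0.52,0,-0.51,1],[-0.018,-0.097,0.033,-0.52,0,-0.51,1],[-0.018,-0.097,0.033,-0.52,0,-0.51,1],[-0.018,-0.097,0.033,-0.52,0,-0.51,1],[-0.018,-0.097,0.033,-0.52,0,-0.51,1]]])

```text
time: 29.45
position: [0.5789, 0.0554, 0.2102]
tool_rot: [0.759, 0.645, 0.067, -0.056]
force: [-0.3, 0.7, 0.4]
width: 1.001
grip_force: 0.0
```

>>> carry_out(targets=[[[0.003,-0.153,0.008,-0.77,0.2,0.07,1],[0.003,-0.153,0.008,-0.77,0.2,0.07,1],[0.003,-0.153,0.008,-0.77,0.2,0.07,1],[0.003,-0.153,0.008,-0.77,0.2,0.07,1],[0.003,-0.153,0.008,-0.77,0.2,0.07,1],[0.003,-0.153,0.008,-0.77,0.2,0.07,1],[0.003,-0.153,0.008,-0.77,0.2,0.07,1],[0.003,-0.153,0.008,-0.77,0.2,0.07,1]]])

```text
time: 30.25
position: [0.5893, -0.0625, 0.1759]
tool_rot: [0.719, 0.58, -0.302, 0.236]
force: [0.9, 0.0, 0.4]
width: 1.004
grip_force: 0.0
```

>>> carry_out(targets=[[[0,0,0,-0.38,0.24,0.66,1],[0,0,0,-0.38,0.24,0.66,1],[0,0,0,-0.38,0.24,0.66,1],[0,0,0,-0.38,0.24,0.66,1],[0,0,0,-0.38,0.24,0.66,1]]])

```text
time: 30.75
position: [0.6008, -0.1806, 0.1499]
tool_rot: [0.722, 0.577, -0.299, 0.237]
force: [-0.1, 0.2, 0.4]
width: 1.0
grip_force: 0.0
```

```bash
python3 - <<'E'
from h import *
a=np.radians(77); h=np.array([np.cos(a),np.sin(a),0]); u=np.array([0,0,1.]); g=np.array([.6064,-.2354,.030]); b=np.array([-h[1],h[0],0])
N=rot(77,-45); st(); plan([(g+.06*.707*(h+u),N),(g,N)])
snap('wrist','w16'); c=np.array([.6057,-.2383,.04]); print([w2px('w16',c+s*.02*b+t*.021*h) for s,t in((1,1),(1,-1),(-1,-1),(-1,1))]); asc('w16',100,260,250,400,5,3)
E
```

```text
t 30.75 p [ 0.6008 -0.1806  0.1499] z [-0.1585 -0.6878 -0.7084] x [ 0.1559  0.6911 -0.7058] w 1.0 g 0.0 F [-0.0552  0.2109  0.4063] j [ 0.0001  0.6563 -0.2132  1.7317  0.8678  1.3101 -0.8941]
[0.0, -0.0, 0.001, 0.318, 0.119, 0.412] -> [ 0.616 -0.194  0.072]
[0.0, 0.0, 0.0, 0.0, 0.0, 0.4] -> [ 0.606 -0.235  0.03 ]
[array([318.1045, 138.4347]), array([318.2618, 169.1866]), array([363.7432, 169.3626]), array([370.5313, 138.6382])]
100 wwwwwwwwwwwwwwwwwwwwwwwwwwwwwwwwwwwwwwwwwwwwwwwwww
105 wwwwwwwwwwwwwwwwwwwwwwwGGGGGGGGGGGGGGGGwwwwwwwwwww
110 wwwwwwwwwwwwwwwwwwwwwwwGGGGKKKKKKKKGGGGwwwwwwwwwww
115 wwwwwwwwwwwwwwwwwwwwwwwGGGGKKKKKKKK.GGGwwwwwwwwwww
120 wwwwwwwwwwwwwwwwwwwwwwwGGGGKKKKKKKK.GGGwwwwwwwwwww
125 wwwwwwwwwwwwwwwwwwwwwwwGGGGKKKKKKKKKGGGwwwwwwwwwww
130 wwwwwwwwwwwwwwwwwwwwwwwGGGGGGGGGGGGGGGG.wwwwwwwwww
135 wwwwwwwwwwwwwwwwwwwwwwwGGGGGGGGGGGGGGGGGwwwwwwwwww
140 wwwwwwwwwwwwwwwwwwwwwwwGGGGGGGGGGGGGGGGGwwwwwwwwww
145 wwwwwwwwwwwwwwwwwwwwwwwGGGGGGGGGGGGGGGG.wwwwwwwwww
150 wwwwwwwwwwwwwwwwwwwwwwwGGGGGGGGGGGGGGGGwwwwwwwwwww
155 wwwwwwwwwwwwwwwwwwwwwwwGGGGGGGGGGGGGGGGwwwwwwwwwww
160 wwww
[... 391 characters left out ...]
wwwwwwwwwwwwwwwKKKKKKKK.wwwwwwwwwwwwwwww
200 KKwwwwwwwwwwwwwwwwwwwwwwwwwwwwwwwwwwwwwwwwwwwwwwww
205 KKKKKwwwwwwwwwwwwwwwwwwwwwwwwwwwwwwwwwwwwwwwwwwwww
210 KKKKKKKwwwwwwwwwwwwwwwwwwwwwwwwwwwwwwwwwwwwwwwwwww
215 KKKKKKKKwwwwwwwwwwwwwwwwwwwwwwwwwwwwwwwwwwwwwwwwww
220 KKKKKKKwwwwwwwwwwwwwwwwwwwwwwwwwwwwwwwwwwwwwwwwwww
225 wwwKKKwwwwwwwwwwwwwwwwwwwwwwwwwwwwwwwwwwwwwwwwwwww
230 wwwwwwwwwwwwwwwwwwwwwwwwwwwwwwwwwwwwwwwwwwwwwwwwww
235 wwwwwwwwwwwwwwwwwwwwwwwwwwwwwwwwwwwwwwwwwwwwwwwwww
240 wwwwwwwwwwwwwwwwwwwwwwwwwwwwwwwwwwwwwwwwwwwwwwwwww
245 wwwwwwwwwwwwwwwwwwwwwwwwwwwwwwwwwwwwwwwwwwwwwwwwww
250 wwwwwwwwwwwwwwwwwwwwwwwwwwwwwwwwwwwwwwwwwwwwwwwwww
255 wwwwwwwwwwwwwwwwwwwwwwwwwwwwwwwwwwwwwwwwwwwwwwwwww
```

>>> carry_out(targets=[[[0,0,0,0.16,0.06,0.2,1],[0,0,0,0.32,0.12,0.41,1],[0,0,0,0.32,0.12,0.41,1],[0,0,0,0.32,0.12,0.55,1],[0,0,0,0.32,0.12,0.7,1],[0,0,0,0.32,0.12,0.81,1],[0,0,0,0.32,0.12,0.81,1],[0,0,0,0.32,0.12,0.81,1]]])

```text
time: 31.6
position: [0.6077, -0.2348, 0.0313]
tool_rot: [0.722, 0.577, -0.299, 0.239]
force: [0.0, 0.1, 0.4]
width: 0.996
grip_force: 0.0
```

>>> carry_out(targets=[[[0,0,0,0,0,0,0],[0,0,0,0,0,0,0],[0,0,0,0,0,0,0],[0,0,0,0,0,0,0],[0,0,0,0,0,0,0],[0,0,0,0,0,0,0],[0,0,0,0,0,0,0],[0,0,0,0,0,0,0],[0,0,0,0,0,0,0]]], squeeze=55)

```text
time: 32.5
position: [0.6073, -0.2349, 0.0304]
tool_rot: [0.722, 0.577, -0.299, 0.238]
force: [-0.1, -0.1, 0.9]
width: 0.459
grip_force: 54.9
```

```bash
python3 - <<'E'
from h import *
st(); s=manip.get_state(); p=np.array(s['position'])
plan([(p+[0,0,.11],rot(77,-45)),(p+[-.05,.08,.16],rot(77,45))])
E
```

```text
t 32.5 p [ 0.6073 -0.2349  0.0304] z [-0.1573 -0.6896 -0.7069] x [ 0.1554  0.6896 -0.7073] w 0.459 g 54.9 F [-0.0967 -0.1496  0.8562] j [ 0.0432  0.835  -0.1583  1.7344  0.9787  1.1465 -0.9928]
[0.0, 0.0, 0.001, -0.519, -0.001, -0.518] -> [ 0.607 -0.235  0.14 ]
[0.0, 0.25, 0.0, 0.079, -0.445, -0.55] -> [ 0.557 -0.155  0.19 ]
```

>>> carry_out(targets=[[[0,0,0,-0.2,0,-0.2,0],[0,0,0,-0.4,0,-0.4,0],[0,0,0,-0.52,0,-0.52,0],[0,0,0,-0.52,0,-0.52,0]]])

```text
time: 32.9
position: [0.6095, -0.2351, 0.1445]
tool_rot: [0.723, 0.576, -0.297, 0.24]
force: [-0.1, 0.4, -1.8]
width: 0.449
grip_force: 54.9
```

>>> carry_out(targets=[[[0,0.023,0,0,-0.05,-0.1,0],[0,0.046,0,0,-0.12,-0.2,0],[0,0.07,0,0.04,-0.2,-0.3,0],[0,0.093,0,0.08,-0.3,-0.4,0],[0,0.116,0,0.08,-0.44,-0.55,0],[0,0.14,0,0.08,-0.44,-0.55,0],[0,0.163,0,0.08,-0.44,-0.55,0],[0,0.186,0,0.08,-0.44,-0.55,0],[0,0.21,0,0.08,-0.44,-0.55,0],[0,0.233,0,0.08,-0.44,-0.55,0],[0,0.25,0,0.08,-0.44,-0.55,0],[0,0.25,0,0.08,-0.44,-0.55,0]]])

```text
time: 34.1
position: [0.5555, -0.1591, 0.186]
tool_rot: [0.725, 0.572, 0.298, -0.242]
force: [-0.8, -1.3, -1.8]
width: 0.451
grip_force: 54.9
```

```bash
python3 - <<'E'
from h import *
st(); a=np.radians(96); h=np.array([np.cos(a),np.sin(a),0]); N=rot(96,45)
t=np.array([.4875,.2625,.1097])-.0104*h; print(t)
plan([((.51,.02,.225),rot(85,45)),((.49,.15,.225),N),(t+[0,0,.072],N)])
E
```

```text
t 34.1 p [ 0.5555 -0.1591  0.186 ] z [ 0.156   0.6916 -0.7053] x [0.1668 0.6853 0.7089] w 0.451 g 54.9 F [-0.7945 -1.259  -1.8126] j [ 1.0744  0.6968 -0.7534  1.7406 -0.3656  1.053   0.3916]
[0.4886 0.2522 0.1097]
[0.015, -0.001, -0.017, 0.952, -0.57, 0.595] -> [0.51  0.02  0.225]
[0.022, 0.0, -0.022, 0.602, -0.208, 0.602] -> [0.49  0.15  0.225]
[0.0, 0.0, 0.0, 0.276, 0.062, 0.684] -> [0.489 0.252 0.182]
```

>>> carry_out(targets=[[[0.005,0,-0.005,0.3,-0.2,0.2,0],[0.01,0,-0.01,0.6,-0.4,0.4,0],[0.015,0,-0.017,0.95,-0.57,0.595,0],[0.015,0,-0.017,0.95,-0.57,0.595,0],[0.015,0,-0.017,0.95,-0.57,0.595,0],[0.015,0,-0.017,0.95,-0.57,0.595,0]]])

```text
time: 34.7
position: [0.5101, 0.0252, 0.2284]
tool_rot: [0.677, 0.629, 0.282, -0.256]
force: [0.4, -0.1, -2.1]
width: 0.454
grip_force: 54.9
```

>>> carry_out(targets=[[[0.01,0,-0.01,0.3,-0.1,0.3,0],[0.022,0,-0.022,0.6,-0.21,0.6,0],[0.022,0,-0.022,0.6,-0.21,0.6,0],[0.022,0,-0.022,0.6,-0.21,0.6,0],[0.022,0,-0.022,0.6,-0.21,0.6,0]]])

```text
time: 35.2
position: [0.4899, 0.1525, 0.2274]
tool_rot: [0.614, 0.691, 0.256, -0.282]
force: [-0.7, -0.1, -1.5]
width: 0.453
grip_force: 54.9
```

```bash
python3 - <<'E'
from h import *
st(); plan([((.4886,.2522,.185),rot(96,45))])
E
```

```text
t 35.2 p [0.4899 0.1525 0.2274] z [-0.0757  0.7004 -0.7098] x [-0.0864  0.7045  0.7044] w 0.453 g 54.9 F [-0.7359 -0.0531 -1.472 ] j [ 0.778   0.5427 -0.9755  1.9756 -0.4473  0.8792  0.2919]
[-0.0, 0.001, 0.002, 0.27, 0.066, 0.667] -> [0.489 0.252 0.185]
```

>>> carry_out(targets=[[[0,0,0,0.1,0.02,0.22,0],[0,0,0,0.2,0.05,0.5,0],[0,0,0,0.27,0.066,0.66,0],[0,0,0,0.27,0.066,0.66,0],[0,0,0,0.27,0.066,0.66,0],[0,0,0,0.27,0.066,0.66,0]]])

```text
time: 35.8
position: [0.49, 0.2498, 0.1862]
tool_rot: [0.615, 0.69, 0.257, -0.282]
force: [0.5, 0.7, -1.8]
width: 0.453
grip_force: 54.9
```

```bash
python3 - <<'E'
from h import *
st(); plan([((.4886,.2522,.163),rot(96,45))])
E
```

```text
t 35.8 p [0.49   0.2498 0.1862] z [-0.0727  0.701  -0.7095] x [-0.084   0.7045  0.7047] w 0.453 g 54.9 F [ 0.4676  0.668  -1.7806] j [ 0.5779  0.6125 -0.9688  2.0125 -0.4597  0.6632  0.2081]
[0.0, 0.001, 0.002, -0.097, -0.009, 0.122] -> [0.489 0.252 0.163]
```

>>> carry_out(targets=[[[0,0,0,-0.04,-0.01,0.07,0],[0,0,0,-0.08,-0.01,0.11,0],[0,0,0,-0.1,-0.01,0.125,0],[0,0,0,-0.1,-0.01,0.125,0],[0,0,0,-0.1,-0.01,0.125,0]]])

```text
time: 36.3
position: [0.4872, 0.254, 0.1624]
tool_rot: [0.614, 0.691, 0.257, -0.282]
force: [0.8, -1.2, -3.9]
width: 0.451
grip_force: 54.9
```

```bash
python3 - <<'E'
from h import *
st(); plan([((.4886,.2525,.125),rot(96,45))])
E
```

```text
t 36.3 p [0.4872 0.254  0.1624] z [-0.0751  0.7014 -0.7088] x [-0.0859  0.7036  0.7053] w 0.451 g 54.9 F [ 0.7553 -1.2328 -3.901 ] j [ 0.5575  0.6536 -0.9562  2.029  -0.449   0.6141  0.2245]
[-0.0, 0.0, 0.002, -0.183, 0.006, 0.169] -> [0.489 0.252 0.125]
```

No contact force, so it is in the mouth. Continuing down.

>>> carry_out(targets=[[[0,0,0,-0.05,0.003,0.045,0],[0,0,0,-0.1,0.005,0.09,0],[0,0,0,-0.14,0.005,0.13,0],[0,0,0,-0.17,0.005,0.16,0],[0,0,0,-0.183,0.005,0.172,0],[0,0,0,-0.183,0.005,0.172,0]]])

```text
time: 36.9
position: [0.4878, 0.2534, 0.1246]
tool_rot: [0.614, 0.691, 0.256, -0.283]
force: [-0.9, 0.5, -0.9]
width: 0.452
grip_force: 54.9
```

>>> carry_out(targets=[[[0,0,0,-0.02,0,0.02,0],[0,0,0,-0.035,0,0.035,0],[0,0,0,-0.05,0,0.05,0],[0,0,0,-0.06,0,0.06,0],[0,0,0,-0.065,0,0.065,0],[0,0,0,-0.065,0,0.065,0]]])

```text
time: 37.5
position: [0.4886, 0.2537, 0.1127]
tool_rot: [0.614, 0.691, 0.257, -0.283]
force: [-2.0, -5.1, 12.0]
width: 0.452
grip_force: 55.0
```

>>> carry_out(targets=[[[0,0,0,-0.014,0,0.014,0],[0,0,0,-0.014,0,0.014,0]]])

```text
time: 37.7
position: [0.4886, 0.2536, 0.1096]
tool_rot: [0.614, 0.691, 0.257, -0.283]
force: [-2.2, -4.7, 10.7]
width: 0.449
grip_force: 55.0
```

>>> carry_out(targets=[[[0,0,0,-0.008,0,0.008,0],[0,0,0,-0.008,0,0.008,0]]])

```text
time: 37.9
position: [0.4887, 0.2538, 0.1093]
tool_rot: [0.613, 0.691, 0.257, -0.284]
force: [-5.2, -15.2, 26.0]
width: 0.45
grip_force: 55.0
```

>>> carry_out(targets=[[[0,0,0,-0.008,0,0.008,0],[0,0,0,-0.008,0,0.008,0]]])

```text
time: 38.1
position: [0.4887, 0.254, 0.1091]
tool_rot: [0.613, 0.691, 0.257, -0.284]
force: [-9.2, -23.0, 43.3]
width: 0.456
grip_force: 55.0
```

Stick A is home as well (stopped at 0.109, force jump). I'll unload, release with limited opening and retreat.

>>> carry_out(targets=[[[0,0,0,0.014,0,-0.014,0],[0,0,0,0.014,0,-0.014,0],[0,0,0,0.014,0,-0.014,0.65],[0,0,0,0.014,0,-0.014,0.65],[0,0,0,0.014,0,-0.014,0.65],[0,0,0,0.014,0,-0.014,0.65],[0,0,0,0.014,0,-0.014,0.65]]])

```text
time: 38.8
position: [0.4881, 0.2533, 0.1077]
tool_rot: [0.614, 0.691, 0.256, -0.283]
force: [0.1, 0.8, 0.8]
width: 0.651
grip_force: 0.0
```

>>> carry_out(targets=[[[0,0,0,0,0,-0.2,0.65],[0,0,0,0,0,-0.4,0.65],[0,0,0,0,0,-0.7,0.65],[0,0,0,0,0,-1,0.65],[0,0,0,0,0,-1,0.65],[0,0,0,0,0,-1,0.65]]])

```text
time: 39.4
position: [0.5, 0.1475, 0.2142]
tool_rot: [0.614, 0.691, 0.257, -0.282]
force: [-0.7, 1.0, -1.2]
width: 0.652
grip_force: 0.0
```

>>> carry_out(targets=[[[0,0,0,0.5,0.4,-0.5,0.65],[0,0,0,0.9,0.4,-0.9,0.65],[0,0,0,0.9,0.4,-0.9,0.65],[0,0,0,0.9,0.4,-0.9,0.65],[0,0,0,0.9,0.4,-0.9,0.65]]])

```text
time: 39.9
position: [0.5596, 0.1585, 0.4109]
tool_rot: [0.612, 0.693, 0.259, -0.281]
force: [-0.1, 0.2, -0.8]
width: 0.65
grip_force: 0.0
```

```bash
python3 - <<'E'
from h import *
st(); snap('top','t17'); snap('side','s17')
for n in('t17','s17'):
  for c in((.566,.2755),(.4875,.2625)): print(n,'head centre',w2px(n,(*c,.127)))
asc('t17',168,226,215,350,2,2); print(); asc('s17',95,165,275,365,2,1)
E
```

```text
t 39.9 p [0.5596 0.1585 0.4109] z [-0.0717  0.7028 -0.7078] x [-0.094   0.7017  0.7062] w 0.65 g 0.0 F [-0.1232  0.2465 -0.7678] j [ 0.739   0.4264 -0.9849  1.6323 -0.4585  1.2219  0.086 ]
t17 head centre [234.258  183.6819]
t17 head centre [238.8388 211.9333]
s17 head centre [336.2119 118.9074]
s17 head centre [309.7893 123.8482]
168 wwwwwwwwwwwwwwwwKKwwwwwwwwwwwwG.wwKKwwwwwwwKKKKGKKKGGGGGG......KKKww
170 wwwwwwwwwwKKKKKKKKKwwwwwwwwwwwGGwwKKwwwwwwwKKKKK.KKKGGG...KKKKKKKwww
172 wwwwKKKKKKKKKKKKKKKKwwwwwwwwwwGGwwKKwwwwwwwwKKKKKKKKKK.GGG.KKKKKKwww
174 wwwwKKKKKKKKKKKKKKKKwwwwwwwwwwGGwwwKwwwwKwwwwwKKKKKKKKKKGGG.KKKKKwww
176 wwwwKKGGGGGGGKKKKKKKwwwwwwwwwwGGwwwKwwwwwwwwwwwwKKKKwK.GGGG.KKKKKwww
178 wwwwKKGGGGGGGKKKKKKGwwwwwwwwwwGGwwwKwwwwwwwwwwwwwKKwwGGGGGGKKKKKKwww
180 wwwwKKGG.KKGGKKKKKKGwwwwwwwwwwKKKKKK.wwwwKKKKKK.GGGGGGGGGGGKKKKKKwww
182 wwwwKKGGKKKGGKKKKKKGwwwwwwwwKKK.KKKK.wwKKKKKKGGGGGGGGGGGGGGKKKKKKwww
184 wwwwKKGGKKKGGKKKKKKG.wwwwwwwKKK.KKKKKKKKKKKKKGGGGGKK.GGGGGGKKKKKKwww
186 wwwwKKGGK.GGG.KKKKKK.wwwwwwwKKKKKKKKKKKKKwKKKGGGGGKKKGGGGGGKKKKKKwww
188 wwwwwKGGGGGGGGKKKKKKwwwwwwwwwKKKK
[... 3972 characters left out ...]
KKKKKKKKK.GG.....KKKKKKKwwwwwwwwwww
151 wwwwwwwwwwwwwwwwwwwKKKKKKKKKKKKKKKKKKKKKKKKKKKKKKKKKKKK..KK.G....ww..KKKKKKKKKKwwwwwwwwwww
153 wwwwwwwwwwwwwwwwwwwwKKKKKKKKKKKKKKKKKKKKKKKKGG.....KKKKKKKKKKKKKKKKKKKKKK.KKKKKwwwwwwwwwww
155 wwwwwwwwwwwwwwwwwwwwwKKKKKKKKKKKKKK......G.KK.KKKKKKKKKKKKKKKKKKKKKKKKKKKKKKKKKwwwwwwwwwww
157 wwwwwwwwwwwwwwwwwwwwwwKKKKKKKKKKKKKKK..www.KKKKKKKKKKKKKKKKKKKKKKKKKKKKKKKKwwwwwwwwwwwwwww
159 wwwwwwwwwwwwwwwwwwwwwwwKKKKKKKKKKKKKKKKKKKK.KKKKKKKKKKKKKKKKKKKKKKwwwwwwwwwwwwwwwwwwwwwwww
161 wwwwwwwwwwwwwwwwwwwwwwwKKKKKKKKKKKKKKKKKKKKKKKKKKKKKKKKKKwwwwKKKwwwwwwwwwwwwwwwwwwwwwwwwww
163 wwwwwwwwwwwwwwwwwwwwwwwwKKKKKKKKKKKKKKKKKKKKKKKwwKKKKwwwwwwwwwwwKwwwwwwwwwwwwwwwwwwwwwwwww
```

Both heads match the home predictions (top view centres about (234,183) and (239,211)), the cover lies on the mat, and the arm is clear. Handing in.

```bash
python3 -c "
from workcell import manip
print(manip.job_done())"
```

```text
the job is handed in; nothing more can be done
None
```

The job is handed in at about 40 s, verdict not shown: the cover lies flat and right way up on the mat (it slipped from the grip once and was turned back over), and both big sticks are pressed home in the charger.

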